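Bring the sample tins out of the beetle tub through its lock and box them

ROBOT

A 7-joint arm with a two-finger parallel gripper is mounted at the origin on the work surface. World frame = base frame: x ahead of the robot, y to its left, z up, the work surface at z = 0. Lengths are in m, angles in rad, forces in N, time in s.
With the tool pointing down it reaches from about 0.425 to 0.875 m from the base axis. Payload 4.7 kg.
Tool frame: the origin (TCP) lies on the centre line of the jaws, within the pads' length; the fingertips stand 17 mm ahead of it and the grasp point (between the pads) lies 2 mm behind it; z points along the fingers, y is the line along which they close (so a half turn about z gives the same grasp; the last joint's range is limited). The gripper opens to 85 mm and grips with 20 to 120 N. Pads are 22 mm wide; open, the fingers measure 114 mm over their backs; the gripper's body (76 mm by 85 mm) begins 54 mm behind the grasp point. The pads swing forward as they close: fully open they stand 13 mm farther back than shut.
Start: joints at [-1.295, 0.321, -0.07, 1.45, 0.023, 1.371, -0.057], TCP at [0.168, 0.628, 0.248] pointing down, gripper open.
Joint ranges: [-2.86, 2.86], [-0.3, 2.09], [-1.38, 1.24], [0.06, 2.45], [-1.56, 4.7], [0.09, 2.05], [-2.69, 2.69]. Speed limits (rad/s): [2.57, 2.57, 3.14, 3.14, 3.14, 3.14, 3.14].

INTERFACE

Orientations are given as a rotation vector (axis times angle).
In Python, from station import * gives the robot as it stands. The module is installed in compiled form; this text tells all that it offers.
- The arm moves only by the shell command python3 -m pendant 'ROWS' [OPENING]. ROWS is JSON, a list of rows, each an object with "dp": the shift along the tool's x, y, z each as a share of 0.3 m, from -1 to 1, a list of three; "dr": the turn, a rotation vector about the tool's x, y, z each as a share of pi rad, from -1 to 1, a list of three. A call has 1 to 12 rows; each row is the pose to reach, as a shift and turn from the pose commanded when the call began, along the tool's axes at that moment, turning the shorter way round; what a row does not reach only later rows make up. A row lasts 1/8 s, in which the tool goes at most 62.5 mm and 10.7 degrees, less where a joint would pass 70% of its speed; a pose out of reach is approached as far as the arm can. A call with a number of a shift or a turn outside -1 to 1 is refused whole. A call with a gripper value outside its range is refused whole. OPENING is the closure, from -1 (fully open) to 1 (shut), set as the call begins (- or left out, the last holds). The fingers move at their own pace and stop on an object; the grip force is fixed at half the most. Time passes only in rows, so rows that repeat a pose let the fingers close. It gives the time, the measured TCP pose, the force, the opening and the grip force at its end, in the units of the state.
- get_state(): the state, without advancing time (a new reading comes with each control period).
- snapshot(name): name is "scene" or "top"; returns the picture (384x512x3 uint8, red, green, blue); there is no depth.
- camera_info(name): a dict with "fx", "fy", "cx", "cy" (pixels), "k1" (the pictures are not rectified: a ray, as slopes to the right and down, at radius r is drawn at 1 + k1 r^2 times it, then the intrinsics apply), "xyz" and "rotation" of the camera in the world. Camera axes: x right, y up, looking along -z (the intrinsics and any distortion apply to the point x, -y, -z); pixel columns grow to the right and rows downward; lengths in m; the calibration is good to about 2 mm. A picture is of the moment at which its call begins. camera_info takes no time and is no camera call.
- sign_off(): hands the job in; it is judged then, once.
The state is a dict: "clock": time; "joints": joint angles; "joint_vel": joint speeds; "joint_torque": joint torques, N m; "position": TCP position; "tool_rot": TCP orientation; "contact_force": force on the tool from outside, world axes, zero at the start; "wrist_torque": the same for the moment, N m; "finger_gap": finger opening in m; "gripper_force": force on a finger pad.
Only numpy, scipy, OpenCV 4.12 (cv2) and the standard library are available. Lean on these libraries where they do the work, as an engineer would, in place of code of your own. Each camera call takes 0.05 s, during which the arm holds its last target. There are 200 camera calls.

TASK

Bring all the sample tins out of the beetle tub through its transfer lock and stand them lid up in the carton, whose four panels must be raised upright to make an open box. So that nothing escapes, never have both doors of the lock open: slide the outer door fully shut, lift the inner gate fully and draw the shuttle all the way into the lock, shut the gate again, and only then slide the outer door wide open to take the tins out. Finish with the shuttle still drawn and both doors fully shut, and leave the model bird and the stack of dishes alone.

Things in the scene. Friction and masses are not known exactly. Their poses are not given: they have to be found in the camera images.
- tub: Fixed green rearing tub, clear roof, a white transfer lock at one end. Origin: table level under the middle of the lock chamber; z up; +y points from the lock into the tub. The lock is 236 mm (x) by 156 mm (y) outside. The inner gate stands at y = +79 mm; behind it the tub reaches to y = +390 mm, 308 mm wide, roof top 104 mm above the table.
- lock_mouth (a point): Middle of the lock's open top, 100 mm above the table, directly over the tub's origin. The chamber below is 220 mm (tub x) by 140 mm (tub y) inside, walls 8 mm thick. With the outer door open, tins are lifted out here from above.
- outer_door (a joint): Outer door: clear sliding lid over the lock, 236 by 148 mm, its top 106 mm above the table. 0 m = shut; it slides along the tub's -y, away from the tub, to 0.14 m = fully open. It starts part open (0.06 to 0.13 m). Friction 1.5 N, stays where it is left.
- outer_knob (a point): Middle of the top of the outer door's black grip, 140 mm above the table; the grip is a bar 50 mm along the tub's x, 14 mm along y, 34 mm tall.
- inner_gate (a joint): Inner door: aluminium gate between lock and tub. 0 m = shut, grows as it is lifted straight up, 0.08 m = fully open; then tins pass under it. Friction 4 N, stays at the height where it is left. Starts shut.
- gate_knob (a point): Middle of the top of the gate's black grip, 140 mm above the table when shut; the grip is a bar 70 mm along the tub's x, 12 mm along y, 36 mm tall.
- shuttle (a joint): Steel shuttle tray that carries the tins, 210 mm (tub x) by 132 mm, floor 15 mm above the table, 10 mm lips on its two long sides. 0 m = inside the tub (start), 0.17 m = fully drawn into the lock, centred in the chamber. It slides along the tub's -y, friction 1.5 N. A thin runner passes under the shut gate.
- shuttle_knob (a point): Middle of the top of the shuttle's black knob, which stands above the tub's roof: round, 24 mm across, from 132 to 177 mm above the table. In the tub at y = +320 mm (tub frame) with the shuttle at 0, at +150 mm when drawn.
- carton: Loose brown folding carton: floor 214 mm (its x) by 134 mm (y), 4 mm thick, four hinged panels 60 mm tall, 4 mm thick. Origin: middle of the floor's underside; z up. Panels hinge 2 mm above the table at x = +-105 mm (a, b) and y = +-65 mm (c, d). 0.5 kg; slides if pushed hard. Erected, it holds three tins in a row along its x, 66 mm apart.
- panel_a (a joint): Carton panel at the carton's +x edge, 126 mm wide; joint value 0 = lying flat, pointing outwards; 1.57 rad = upright (the stop). It starts half raised (0.75 to 1.05 rad); a light friction hinge (0.04 N m) leaves it where it is put. Pushing its outside inwards and upwards raises it.
- edge_a (a point): Middle of panel_a's free edge, 60 mm from its hinge.
- panel_b (a joint): Carton panel at the carton's -x edge, 126 mm wide; joint as for panel_a.
- edge_b (a point): Middle of panel_b's free edge, 60 mm from its hinge.
- panel_c (a joint): Carton panel at the carton's +y edge, 206 mm wide; joint as for panel_a.
- edge_c (a point): Middle of panel_c's free edge, 60 mm from its hinge.
- panel_d (a joint): Carton panel at the carton's -y edge, 206 mm wide; joint as for panel_a.
- edge_d (a point): Middle of panel_d's free edge, 60 mm from its hinge.
- tin1: Round steel sample tin, 60 mm across (lid 61 mm), 70 mm tall, about 0.12 kg, lid up. Origin: centre of its underside; z points up through the lid. Starts on the shuttle in the tub. One to three tins are there; an absent one reads None.
- tin2: Round steel sample tin, 60 mm across (lid 61 mm), 70 mm tall, about 0.12 kg, lid up. Origin: centre of its underside; z points up through the lid. Starts on the shuttle in the tub.
- tin3: Round steel sample tin, 60 mm across (lid 61 mm), 70 mm tall, about 0.12 kg, lid up. Origin: centre of its underside; z points up through the lid. Starts on the shuttle in the tub.
- bird: Bystander: model bird on a wooden base 90 by 70 mm, 130 mm tall. Origin: centre of its underside.
- dishes: Bystander: stack of three clear petri dishes, 82 mm across, 42 mm tall. Origin: centre of its underside.

How it is judged:
By the outcome, as a careful person would: the job done as asked, in the order asked, and still so for the second after the job is handed in, with the robot touching nothing.
Of tin1, tin2, tin3 only 1 to 3 are there at a start; the rules pass over those that are not, and their reading is None.
At some moment in a run one of carton may be knocked a few centimetres aside while the robot is not near it.
Once in a run the grip may slacken for a moment while it holds something.
It also fails if it takes over 210 s, if anything falls off the work surface, if the arm or the gripper's body presses on something with over 40 N, if the wrist force passes 120 N, or if a joint passes its speed limit or range.

## Working session

There is one attempt and no reset: what is moved stays moved. The work goes in short steps, Python scripts to look and compute and a shell command to move; the robot and the scene stay as the last step left them, time stands still between calls to the robot, and variables do not carry over. Pictures are saved under pics/ and viewed, at most 14 in all, crops included, and the job is handed in when it is done.

```bash
mkdir -p pics; python3 - <<'E'
from station import *
import cv2
for n in("scene","top"):
    cv2.imwrite(f"pics/{n}0.png",snapshot(n)[:,:,::-1]); print(n,camera_info(n))
s=get_state();print(s)
E
```

```text
scene {'fx': 359.0651211927759, 'fy': 359.0651211927759, 'cx': 247.64745668447677, 'cy': 185.83417007505153, 'k1': -0.09892717090183893, 'xyz': array([ 1.12133378, -0.51737737,  1.07102364]), 'rotation': array([0.61442079, 0.30456007, 0.8361922 ])}
top {'fx': 395.00524152713956, 'fy': 395.00524152713956, 'cx': 253.39268648552724, 'cy': 192.15947877479746, 'k1': -0.08189188311880004, 'xyz': array([ 0.32751328, -0.03606978,  1.29388005]), 'rotation': array([ 0.11110403, -0.14914583, -1.5658861 ])}
{'clock': 0.1, 'joints': array([-1.2949086 ,  0.32179734, -0.07009563,  1.45152869,  0.02259069,
        1.37077989, -0.05690125]), 'joint_vel': array([ 0.00099906, -0.00357765,  0.0001376 , -0.00426251,  0.00064819,
       -0.00045027, -0.00103977]), 'joint_torque': array([-1.07622184e-04, -4.94877613e+01, -3.83953108e-01, -3.15216279e+01,
        1.30605209e-02,  7.36699527e-03,  2.56605693e-05]), 'position': array([0.16814695, 0.62742454, 0.24731364]), 'tool_rot': array([-4.09968675e-01, -3.11457746e+00,  2.70141116e-03]), 'contact_force': array([ 0.1003192 , -0.2145831 , -0.36373794]), 'wrist_torque': array([-0.00081493,  0.00180612, -0.0079708 ]), 'gripper_force': 0.0, 'finger_gap': 0.08497016548915275}
```

View pics/scene0.png

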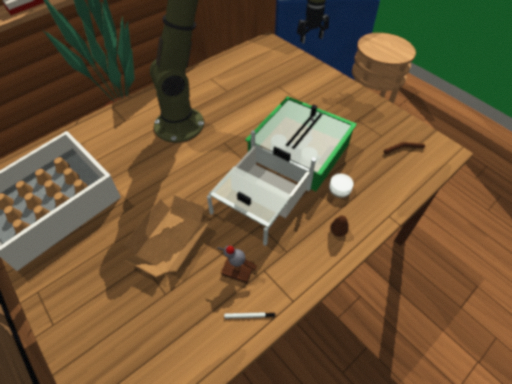

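View pics/top0.png

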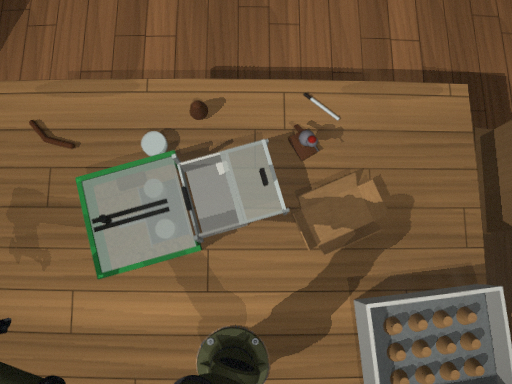

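```bash
cat > h.py <<'E'
import numpy as np, cv2
from station import *
from scipy.spatial.transform import Rotation as R
def cam(n):
    c=camera_info(n); return c,R.from_rotvec(c["rotation"]).as_matrix()
def ray(n,uv):
    c,M=cam(n); x=(uv[0]-c["cx"])/c["fx"]; y=(uv[1]-c["cy"])/c["fy"]
    rd=np.hypot(x,y); r=rd
    for _ in range(20): r=rd/(1+c["k1"]*r*r)
    k=r/rd if rd>0 else 1
    return np.array(c["xyz"]),M@np.array([x*k,-y*k,-1])
def onz(n,uv,z):
    o,d=ray(n,uv); return o+d*(z-o[2])/d[2]
def tri(a,ua,b,ub):
    o1,d1=ray(a,ua);o2,d2=ray(b,ub)
    s=np.linalg.lstsq(np.stack([d1,-d2],1),o2-o1,rcond=None)[0]
    p,q=o1+s[0]*d1,o2+s[1]*d2
    return (p+q)/2,np.linalg.norm(p-q)
def proj(n,P):
    c,M=cam(n); v=M.T@(np.array(P,float)-c["xyz"]); x,y=v[0]/-v[2],-v[1]/-v[2]
    f=1+c["k1"]*(x*x+y*y); return np.array([c["cx"]+c["fx"]*x*f,c["cy"]+c["fy"]*y*f])
def shot(n,name,box=None,k=1):
    im=snapshot(n)[:,:,::-1].copy()
    if box: im=im[box[1]:box[3],box[0]:box[2]]
    im=cv2.resize(im,None,fx=k,fy=k,interpolation=cv2.INTER_CUBIC); cv2.imwrite("pics/"+name,im)
def mask(im,lo,hi): return cv2.inRange(cv2.cvtColor(im,cv2.COLOR_RGB2HSV),np.array(lo),np.array(hi))
def go(p,yaw=None):
    """dp,dr shares to bring TCP to p (world), tool down, tool y axis at world angle yaw (deg)"""
    s=get_state(); M=R.from_rotvec(s["tool_rot"]).as_matrix()
    dp=M.T@(np.array(p)-s["position"])/0.3; out="dp "+str(np.round(dp,3))
    if yaw is not None:
        best=None
        for a in(yaw,yaw+180):
            t=np.radians(a); y=np.array([np.cos(t),np.sin(t),0]); z=np.array([0,0,-1.]); T=np.stack([np.cross(y,z),y,z],1)
            rv=R.from_matrix(M.T@T).as_rotvec()/np.pi
            out+=f" | dr {np.round(rv,3)}"
    print(out)
E
python3 - <<'E'
from h import *
a=snapshot("top")[:,:,::-1];b=snapshot("scene")[:,:,::-1]
cv2.imwrite("pics/t1.png",cv2.resize(a[135:285,70:270],None,fx=4,fy=4,interpolation=cv2.INTER_CUBIC))
cv2.imwrite("pics/s1.png",cv2.resize(b[90:290,120:370],None,fx=3,fy=3,interpolation=cv2.INTER_CUBIC))
cv2.imwrite("pics/t2.png",cv2.resize(a[115:265,255:405],None,fx=4,fy=4,interpolation=cv2.INTER_CUBIC))
E
```

```text
(no output)
```

View pics/t1.png

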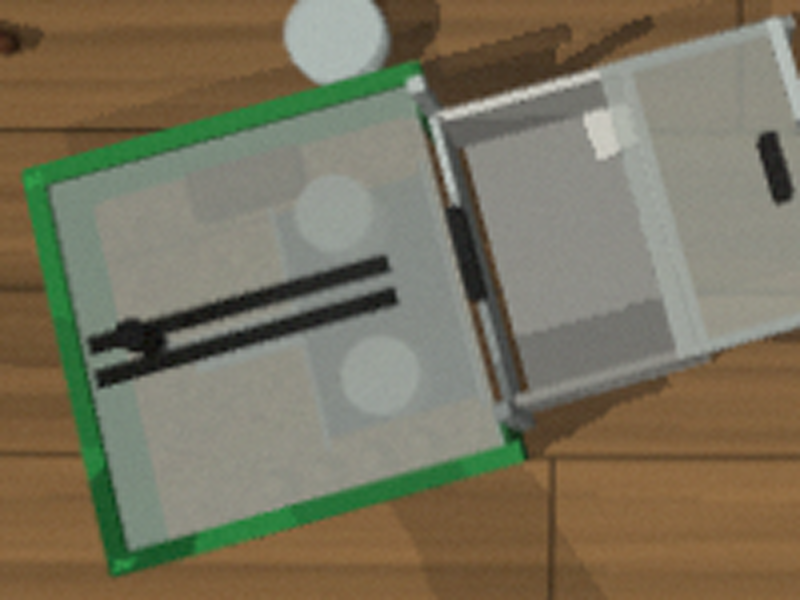

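View pics/s1.png

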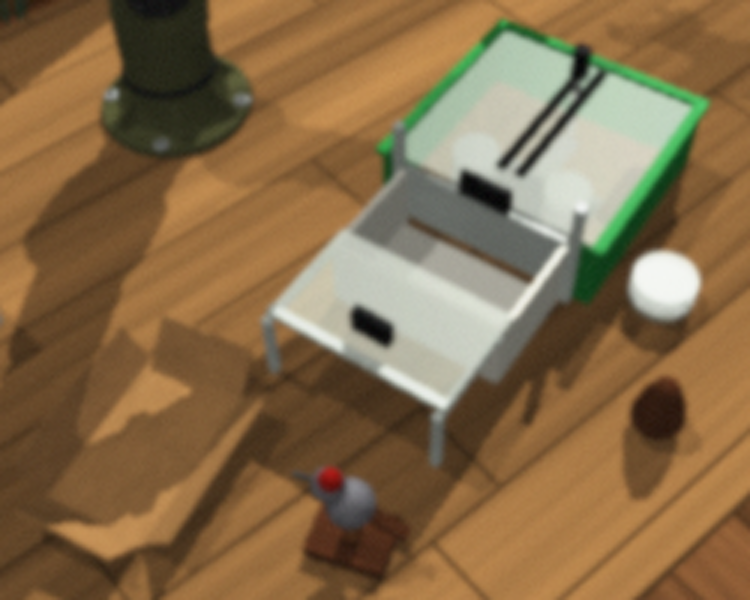

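View pics/t2.png

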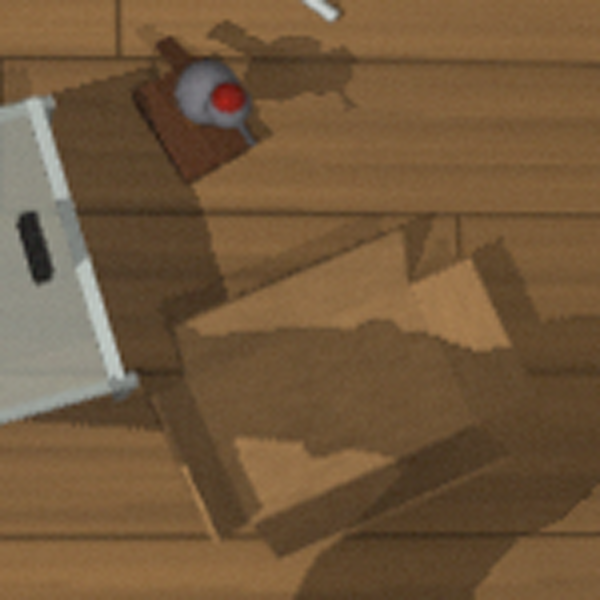

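```bash
python3 - <<'E'
from h import *
np.set_printoptions(precision=3,suppress=True)
T=lambda x,y:(70+x/4,135+y/4)
C=[T(25,175),T(415,65),T(522,455),T(118,573)]
P=np.array([onz("top",c,.104) for c in C]);print(P)
print([np.linalg.norm(P[i]-P[(i+1)%4]) for i in range(4)])
ty=(P[0]+P[3]-P[1]-P[2])[:2];ty/=np.linalg.norm(ty);tx=np.array([ty[1],-ty[0]]);print("ty",ty,np.degrees(np.arctan2(ty[1],ty[0])))
o=(P[0]+P[3])[:2]/2-.39*ty;print("origin est",o)
im=snapshot("top");b=snapshot("scene")
def blobs(im):
    m=mask(im,(0,0,0),(179,255,45)); n,l,s,c=cv2.connectedComponentsWithStats(m)
    for i in range(1,n):
        if 15<s[i,4]<600: print(s[i],c[i])
blobs(im);print();blobs(b)
g=onz("top",T(463,252),.14)[:2];k=onz("top",T(773,165),.14)[:2]
for n,p in(("gate",g),("door",k),("shut",onz("top",T(132,332),.177)[:2]),("tinA",onz("top",T(335,213),.085)[:2]),("tinB",onz("top",T(380,375),.085)[:2])): print(n,p,"tub",(p-o)@tx,(p-o)@ty)
D=lambda x,y:(255+x/4,115+y/4)
E=[onz("top",D(*u),.049) for u in((188,465),(500,335),(285,278),(395,505))];print(np.array(E))
print("bird",onz("top",D(200,140),.01))
E
```

```text
[[0.567 0.483 0.104]
 [0.655 0.182 0.104]
 [0.355 0.093 0.104]
 [0.266 0.392 0.104]]
[np.float64(0.31295942444121405), np.float64(0.3127921441944133), np.float64(0.3121452295510307), np.float64(0.31420297336927794)]
ty [-0.282  0.959] 106.40479972714964
origin est [0.527 0.063]
[ 33 121  14  16  30] [ 39.867 128.633]
[260 169   7  16  69] [263.116 176.333]
[182 187  10  23 100] [186.28 197.75]
[ 93 200  76  32 541] [127.128 215.64 ]
[  0 319  11  15 116] [  3.966 325.345]
[239 328  18  10  28] [248.25  331.679]

[275   0   2  34  45] [275.489  16.733]
[89 19  7 19 31] [92.677 28.903]
[87 71 13 15 49] [92.02  78.571]
[98 73  8 10 29] [101.655  77.828]
[113  83  10  13  63] [118.524  89.524]
[124  82   9  13  55] [126.927  88.055]
[311 107   5  10  32] [313.062 111.188]
[274 148  16  13 101] [281.257 154.02 ]
[238 194  12  10  73] [243.493 198.452]
[396 202  33  43 296] [409.105 225.929]
[336 223  11  13  73] [341.342 229.123]
[  0 290  40  94 549] [ 18.355 341.774]
[267 314   7   3  21] [270. 315.]
gate [0.503 0.135] tub -0.002851365289001928 0.07601315840929902
door [ 0.569 -0.094] tub -0.003962565082243526 -0.16250246335208587
shut [0.439 0.365] tub 0.0006019545769835183 0.31416680714628065
tinA [0.541 0.244] tub 0.06490909904505948 0.16928399508012448
tinB [0.416 0.205] tub -0.0666194724406811 0.16695773482556703
[[ 0.411 -0.22   0.049]
 [ 0.515 -0.477  0.049]
 [ 0.562 -0.302  0.049]
 [ 0.379 -0.385  0.049]]
bird [ 0.687 -0.242  0.01 ]
```

```bash
cat >> h.py <<'E'
np.set_printoptions(precision=3,suppress=True)
O=np.array([.5245,.060]);TY=np.array([-.282,.959]);TX=np.array([.959,.282])
def tub(x,y,z): return np.append(O+x*TX+y*TY,z)
E
python3 - <<'E'
from h import *
T=lambda x,y:(70+x/4,135+y/4)
for u in((620,75),(650,212),(690,350)):
    p=onz("top",T(*u),.106)[:2]-O;print("lid edge",p@TX,p@TY)
print("post",tri("top",T(415,78),"scene",(120+580/3,90+205/3)))
go(tub(0,-.158,.25),106.4)
M=R.from_rotvec(get_state()["tool_rot"]).as_matrix();print(M)
E
```

```text
lid edge 0.10668476068932668 -0.07008813541436082
lid edge -0.003421090490720771 -0.0628209681381214
lid edge -0.11320350004852205 -0.06269549731265689
post (array([0.626, 0.169, 0.172]), np.float64(0.0012396220252388285))
dp [-1.911 -1.97  -0.006] | dr [-0.    -0.    -0.174] | dr [-0.     0.     0.826]
[[-0.966  0.259 -0.   ]
 [ 0.259  0.966 -0.001]
 [-0.    -0.001 -1.   ]]
```

```bash
python3 -m pendant '[{"dp":[-0.96,-0.98,0],"dr":[0,0,-0.174]},{"dp":[-0.96,-0.98,0],"dr":[0,0,-0.174]},{"dp":[-0.96,-0.98,0],"dr":[0,0,-0.174]},{"dp":[-0.96,-0.98,0],"dr":[0,0,-0.174]},{"dp":[-0.96,-0.98,0],"dr":[0,0,-0.174]},{"dp":[-0.96,-0.98,0],"dr":[0,0,-0.174]},{"dp":[-0.96,-0.98,0],"dr":[0,0,-0.174]},{"dp":[-0.96,-0.98,0],"dr":[0,0,-0.174]},{"dp":[-0.96,-0.98,0],"dr":[0,0,-0.174]}]' 0; python3 -c "
from h import *
go(tub(0,-.158,.25),106.4)"
```

```text
clock: 1.42
position: [0.3698, 0.2701, 0.2484]
tool_rot: [0.447, -3.11, -0.001]
contact_force: [-0.6, -0.0, -0.1]
finger_gap: 0.0428
gripper_force: 0.0
dp [-0.297 -1.344 -0.006] | dr [ 0.  0. -0.] | dr [ 0. -0.  1.]
```

```bash
python3 -m pendant '[{"dp":[-0.297,-1,0],"dr":[0,0,0]},{"dp":[-0.297,-1,0],"dr":[0,0,0]},{"dp":[-0.297,-1,0],"dr":[0,0,0]},{"dp":[-0.297,-1,0],"dr":[0,0,0]},{"dp":[-0.297,-1,0],"dr":[0,0,0]},{"dp":[-0.297,-1,0],"dr":[0,0,0]}]'; python3 -m pendant '[{"dp":[0,-0.344,0],"dr":[0,0,0]},{"dp":[0,-0.344,0],"dr":[0,0,0]},{"dp":[0,-0.344,0],"dr":[0,0,0]}]'; python3 -c "
from h import *
go(tub(0,-.158,.130),106.4)
shot('top','t3.png',(220,130,320,230),5)"
```

```text
clock: 2.17
position: [0.5418, 0.0027, 0.2482]
tool_rot: [-0.436, 3.111, -0.005]
contact_force: [-0.8, 1.8, 0.1]
finger_gap: 0.0429
gripper_force: 0.0
clock: 2.55
position: [0.5694, -0.0941, 0.248]
tool_rot: [0.441, -3.11, 0.002]
contact_force: [0.1, 0.8, -0.1]
finger_gap: 0.0429
gripper_force: 0.0
dp [-0.002  0.009  0.393] | dr [-0.    -0.    -0.001] | dr [-0.     0.001  0.999]
```

View pics/t3.png

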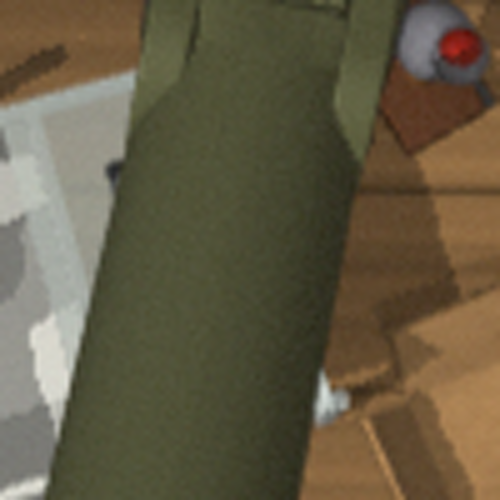

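The arm hides the knob from the top camera, but the measurement was consistent; descend and grip.

```bash
python3 -m pendant '[{"dp":[0,0.009,0.2],"dr":[0,0,0]},{"dp":[0,0.009,0.3],"dr":[0,0,0]},{"dp":[0,0.009,0.393],"dr":[0,0,0]},{"dp":[0,0.009,0.393],"dr":[0,0,0]}]'; python3 -m pendant '[{"dp":[0,0,0],"dr":[0,0,0]},{"dp":[0,0,0],"dr":[0,0,0]},{"dp":[0,0,0],"dr":[0,0,0]},{"dp":[0,0,0],"dr":[0,0,0]}]' 1
```

```text
clock: 3.1
position: [0.5667, -0.0861, 0.1281]
tool_rot: [0.452, -3.104, -0.004]
contact_force: [-1.0, 0.4, 0.1]
finger_gap: 0.0426
gripper_force: 0.0
clock: 3.6
position: [0.5697, -0.0896, 0.1322]
tool_rot: [-0.445, 3.107, 0.001]
contact_force: [-0.4, 1.4, 6.2]
finger_gap: 0.013
gripper_force: 60.5
```

```bash
python3 -m pendant '[{"dp":[0,0.1,0],"dr":[0,0,0]},{"dp":[0,0.2,0],"dr":[0,0,0]},{"dp":[0,0.3,0],"dr":[0,0,0]},{"dp":[0,0.37,0],"dr":[0,0,0]},{"dp":[0,0.37,0],"dr":[0,0,0]}]';  python3 -m pendant '[{"dp":[0,0.03,0],"dr":[0,0,0]},{"dp":[0,0.06,0],"dr":[0,0,0]},{"dp":[0,0.06,0],"dr":[0,0,0]}]'; python3 -c "
from h import *
p=get_state()['position'][:2]-O;print(p@TX,p@TY)"
```

```text
clock: 4.22
position: [0.5384, 0.0191, 0.1322]
tool_rot: [-0.449, 3.105, 0.003]
contact_force: [0.3, 1.9, 5.0]
finger_gap: 0.0128
gripper_force: 62.2
clock: 4.6
position: [0.5357, 0.0284, 0.1322]
tool_rot: [-0.44, 3.103, -0.011]
contact_force: [8.4, -11.2, 3.6]
finger_gap: 0.013
gripper_force: 61.9
0.001816212389291012 -0.03346179057110948
```

```bash
python3 -m pendant '[{"dp":[0,-0.025,0],"dr":[0,0,0]},{"dp":[0,-0.025,0],"dr":[0,0,0]},{"dp":[0,-0.025,0],"dr":[0,0,0]},{"dp":[0,-0.025,-0.2],"dr":[0,0,0]},{"dp":[0,-0.025,-0.3],"dr":[0,0,0]},{"dp":[0,-0.025,-0.3],"dr":[0,0,0]}]' 0;  python3 -c "
from h import *
p=get_state()['position'][:2]-O;print(p@TX,p@TY)
go(tub(0,.079,.225),106.4);go(tub(0,.079,.130),106.4)"
```

```text
clock: 5.35
position: [0.5356, 0.0274, 0.223]
tool_rot: [-0.447, 3.105, 0.002]
contact_force: [-0.1, -0.5, 0.0]
finger_gap: 0.0427
gripper_force: 0.0
0.0014967513049860218 -0.03437171565653503
dp [ 0.005  0.378 -0.007] | dr [ 0.     0.002 -0.   ] | dr [ 0.002 -0.     1.   ]
dp [0.007 0.378 0.31 ] | dr [ 0.     0.002 -0.   ] | dr [ 0.002 -0.     1.   ]
```

Check that the lid is shut (view once clear), then grip the gate.

```bash
python3 -m pendant '[{"dp":[0.005,0.2,0],"dr":[0,0,0]},{"dp":[0.005,0.378,0],"dr":[0,0,0]},{"dp":[0.005,0.378,0.15],"dr":[0,0,0]},{"dp":[0.005,0.378,0.31],"dr":[0,0,0]},{"dp":[0.005,0.378,0.31],"dr":[0,0,0]}]';  python3 -m pendant '[{"dp":[0,0,0],"dr":[0,0,0]},{"dp":[0,0,0],"dr":[0,0,0]},{"dp":[0,0,0],"dr":[0,0,0]},{"dp":[0,0,0],"dr":[0,0,0]}]' 1; python3 -c "
from h import *
shot('scene','s2.png',(180,70,380,250),4)"
```

```text
clock: 5.98
position: [0.4988, 0.1349, 0.1243]
tool_rot: [0.447, -3.104, 0.003]
contact_force: [-0.5, 0.1, 0.6]
finger_gap: 0.0426
gripper_force: 0.0
clock: 6.48
position: [0.5003, 0.1365, 0.1277]
tool_rot: [0.447, -3.109, -0.003]
contact_force: [-2.8, 4.5, 0.2]
finger_gap: 0.0112
gripper_force: 59.7
```

View pics/s2.png

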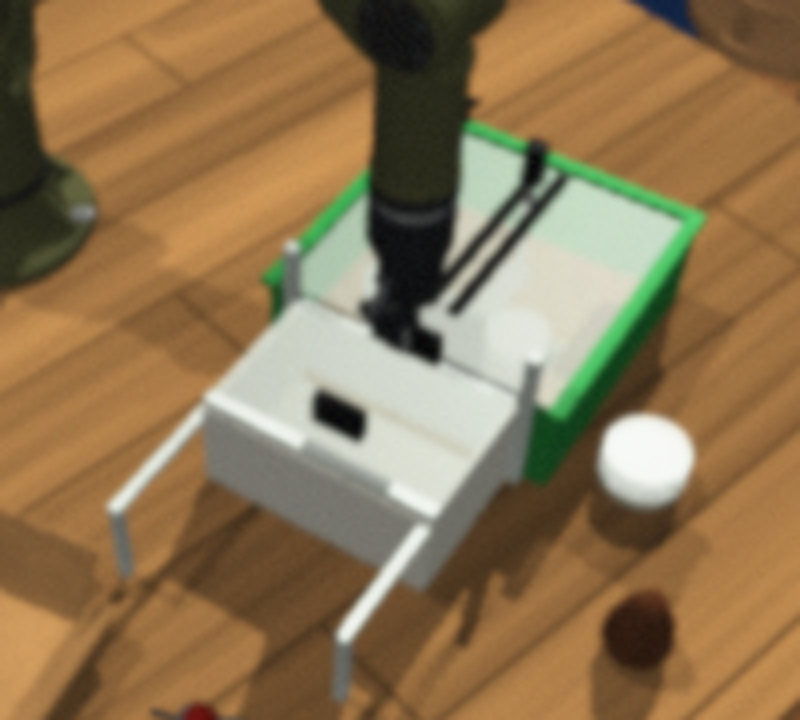

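Outer lid is over the whole lock (shut), the fingers hold the gate grip. Lift it.

```bash
python3 -m pendant '[{"dp":[0,0,-0.08],"dr":[0,0,0]},{"dp":[0,0,-0.16],"dr":[0,0,0]},{"dp":[0,0,-0.24],"dr":[0,0,0]},{"dp":[0,0,-0.28],"dr":[0,0,0]},{"dp":[0,0,-0.30],"dr":[0,0,0]},{"dp":[0,0,-0.30],"dr":[0,0,0]}]'
```

```text
clock: 7.28
position: [0.5, 0.1363, 0.2082]
tool_rot: [0.447, -3.107, 0.003]
contact_force: [19.3, 11.0, -51.1]
finger_gap: 0.0112
gripper_force: 61.4
```

```bash
python3 -m pendant '[{"dp":[0,0,0.03],"dr":[0,0,0]},{"dp":[0,0,0.03],"dr":[0,0,0]}]'; python3 -m pendant '[{"dp":[0,0,0],"dr":[0,0,0]},{"dp":[0,0,0],"dr":[0,0,0]},{"dp":[0,0,0],"dr":[0,0,0]},{"dp":[0,0,-0.2],"dr":[0,0,0]},{"dp":[0,0,-0.2],"dr":[0,0,0]}]' -0.2; python3 -c "
from h import *
go(tub(0.001,.319,.26),106.4);go(tub(0.001,.319,.157),106.4)"
```

```text
clock: 7.52
position: [0.5002, 0.1365, 0.2071]
tool_rot: [0.447, -3.108, -0.002]
contact_force: [0.1, 5.0, -4.8]
finger_gap: 0.011
gripper_force: 68.4
clock: 8.15
position: [0.5037, 0.1352, 0.2733]
tool_rot: [-0.444, 3.101, 0.004]
contact_force: [0.5, -0.2, 1.1]
finger_gap: 0.0513
gripper_force: 0.0
dp [0.003 0.803 0.045] | dr [ 0.     0.003 -0.001] | dr [ 0.005 -0.001  0.999]
dp [0.006 0.802 0.389] | dr [ 0.     0.003 -0.001] | dr [ 0.005 -0.001  0.999]
```

```bash
python3 -m pendant '[{"dp":[0,0.2,0],"dr":[0,0,0]},{"dp":[0,0.4,0],"dr":[0,0,0]},{"dp":[0,0.6,0],"dr":[0,0,0]},{"dp":[0,0.8,0],"dr":[0,0,0]},{"dp":[0,0.803,0.1],"dr":[0,0,0]},{"dp":[0.005,0.803,0.25],"dr":[0,0,0]},{"dp":[0.005,0.803,0.38],"dr":[0,0,0]},{"dp":[0.005,0.803,0.38],"dr":[0,0,0]}]'; python3 -m pendant '[{"dp":[0,0,0],"dr":[0,0,0]},{"dp":[0,0,0],"dr":[0,0,0]},{"dp":[0,0,0],"dr":[0,0,0]},{"dp":[0,0,0],"dr":[0,0,0]}]' 1;python3 -c "
from h import *
p=get_state()['position'][:2]-O;print(p@TX,p@TY)"
```

```text
clock: 9.15
position: [0.43, 0.3639, 0.151]
tool_rot: [0.445, -3.104, 0.007]
contact_force: [0.7, -0.3, 0.5]
finger_gap: 0.051
gripper_force: 0.0
clock: 9.65
position: [0.4329, 0.3668, 0.1568]
tool_rot: [-0.446, 3.107, 0.004]
contact_force: [-0.4, -0.5, 5.4]
finger_gap: 0.0226
gripper_force: 58.8
-0.001307152717422544 0.3200536065634501
```

```bash
python3 -m pendant '[{"dp":[0,-0.02,0],"dr":[0,0,0]},{"dp":[0,-0.06,0],"dr":[0,0,0]},{"dp":[0,-0.1,0],"dr":[0,0,0]},{"dp":[0,-0.15,0],"dr":[0,0,0]},{"dp":[0,-0.2,0],"dr":[0,0,0]},{"dp":[0,-0.25,0],"dr":[0,0,0]},{"dp":[0,-0.3,0],"dr":[0,0,0]},{"dp":[0,-0.34,0],"dr":[0,0,0]},{"dp":[0,-0.38,0],"dr":[0,0,0]},{"dp":[0,-0.42,0],"dr":[0,0,0]},{"dp":[0,-0.45,0],"dr":[0,0,0]},{"dp":[0,-0.45,0],"dr":[0,0,0]}]'; python3 -m pendant '[{"dp":[0,-0.03,0],"dr":[0,0,0]},{"dp":[0,-0.06,0],"dr":[0,0,0]},{"dp":[0,-0.09,0],"dr":[0,0,0]},{"dp":[0,-0.11,0],"dr":[0,0,0]},{"dp":[0,-0.125,0],"dr":[0,0,0]},{"dp":[0,-0.135,0],"dr":[0,0,0]},{"dp":[0,-0.135,0],"dr":[0,0,0]}]';python3 -c "
from h import *
p=get_state()['position'][:2]-O;print(p@TX,p@TY)"
```

```text
clock: 11.15
position: [0.4707, 0.2358, 0.1568]
tool_rot: [-0.444, 3.108, 0.002]
contact_force: [-3.3, -2.3, 9.2]
finger_gap: 0.0226
gripper_force: 59.2
clock: 12.02
position: [0.4797, 0.2044, 0.1568]
tool_rot: [-0.453, 3.107, 0.015]
contact_force: [-7.2, 13.3, 7.6]
finger_gap: 0.0228
gripper_force: 59.9
-0.0022590862433441022 0.15112859058121825
```

```bash
python3 -m pendant '[{"dp":[0,-0.02,0],"dr":[0,0,0]},{"dp":[0,-0.02,0],"dr":[0,0,0]},{"dp":[0,-0.02,0],"dr":[0,0,0]}]';python3 -c "
from h import *
p=get_state()['position'][:2]-O;print(p@TX,p@TY)"
python3 -m pendant '[{"dp":[0,0.04,0],"dr":[0,0,0]},{"dp":[0,0.04,0],"dr":[0,0,0]},{"dp":[0,0.04,0],"dr":[0,0,0]}]'
python3 -m pendant '[{"dp":[0,0,0],"dr":[0,0,0]},{"dp":[0,0,0],"dr":[0,0,0]},{"dp":[0,0,-0.35],"dr":[0,0,0]},{"dp":[0,0,-0.35],"dr":[0,0,0]},{"dp":[0,0,-0.35],"dr":[0,0,0]}]' -0.3;python3 -c "
from h import *
p=get_state()['position'][:2]-O;print(p@TX,p@TY)
go(tub(0,.079,.26),106.4);go(tub(0,.079,.21),106.4)"
```

```text
clock: 12.4
position: [0.4797, 0.2043, 0.1568]
tool_rot: [-0.46, 3.107, 0.025]
contact_force: [-9.7, 23.2, 6.2]
finger_gap: 0.0227
gripper_force: 61.3
-0.002282013041907484 0.15097783584514474
clock: 12.78
position: [0.4796, 0.2046, 0.1568]
tool_rot: [-0.447, 3.108, 0.004]
contact_force: [-3.5, 0.9, 8.5]
finger_gap: 0.0227
gripper_force: 59.6
clock: 13.4
position: [0.4815, 0.2036, 0.2632]
tool_rot: [-0.444, 3.103, 0.004]
contact_force: [0.8, 0.1, -0.6]
finger_gap: 0.0553
gripper_force: 0.0
-0.0006959495597609194 0.14984628321699947
dp [-0.003 -0.236  0.01 ] | dr [ 0.001  0.002 -0.001] | dr [ 0.004 -0.001  0.999]
dp [-0.001 -0.237  0.177] | dr [ 0.001  0.002 -0.001] | dr [ 0.004 -0.001  0.999]
```

```bash
python3 -m pendant '[{"dp":[0,-0.15,-0.02],"dr":[0,0,0]},{"dp":[0,-0.236,-0.02],"dr":[0,0,0]},{"dp":[0,-0.236,0.05],"dr":[0,0,0]},{"dp":[0,-0.236,0.175],"dr":[0,0,0]},{"dp":[0,-0.236,0.175],"dr":[0,0,0]}]'; python3 -m pendant '[{"dp":[0,0,0],"dr":[0,0,0]},{"dp":[0,0,0],"dr":[0,0,0]},{"dp":[0,0,0],"dr":[0,0,0]},{"dp":[0,0,0],"dr":[0,0,0]}]' 1;python3 -m pendant '[{"dp":[0,0,0.07],"dr":[0,0,0]},{"dp":[0,0,0.14],"dr":[0,0,0]},{"dp":[0,0,0.21],"dr":[0,0,0]},{"dp":[0,0,0.26],"dr":[0,0,0]},{"dp":[0,0,0.275],"dr":[0,0,0]},{"dp":[0,0,0.275],"dr":[0,0,0]}]'
```

```text
clock: 14.02
position: [0.4968, 0.1341, 0.2032]
tool_rot: [0.444, -3.102, 0.004]
contact_force: [0.2, 1.1, 0.5]
finger_gap: 0.056
gripper_force: 0.0
clock: 14.52
position: [0.4999, 0.1365, 0.2081]
tool_rot: [-0.446, 3.107, 0.003]
contact_force: [-0.6, 4.3, 3.1]
finger_gap: 0.0109
gripper_force: 62.5
clock: 15.28
position: [0.5, 0.1365, 0.1287]
tool_rot: [-0.447, 3.109, 0.005]
contact_force: [-10.3, 1.0, 26.8]
finger_gap: 0.0109
gripper_force: 66.2
```

```bash
python3 -m pendant '[{"dp":[0,0,0.02],"dr":[0,0,0]},{"dp":[0,0,-0.02],"dr":[0,0,0]},{"dp":[0,0,-0.02],"dr":[0,0,0]}]'; python3 -m pendant '[{"dp":[0,0,0],"dr":[0,0,0]},{"dp":[0,0,0],"dr":[0,0,0]},{"dp":[0,0,-0.3],"dr":[0,0,0]},{"dp":[0,0,-0.3],"dr":[0,0,0]},{"dp":[0,-0.375,-0.3],"dr":[0,0,0]},{"dp":[0,-0.375,-0.3],"dr":[0,0,0]}]' 0;python3 -c "
from h import *
shot('scene','s3.png',(180,70,380,250),4)
p=get_state()['position'][:2]-O;print(p@TX,p@TY)
go(tub(0,-.033,.13),106.4)"
```

```text
clock: 15.65
position: [0.4999, 0.1365, 0.1314]
tool_rot: [-0.447, 3.107, 0.003]
contact_force: [0.8, 6.2, 2.0]
finger_gap: 0.0112
gripper_force: 62.7
clock: 16.4
position: [0.5312, 0.0244, 0.2202]
tool_rot: [0.445, -3.11, 0.003]
contact_force: [-0.2, 0.4, -0.3]
finger_gap: 0.043
gripper_force: 0.0
-0.004917524645344877 -0.04465837023253295
dp [-0.016  0.041  0.301] | dr [-0.002 -0.    -0.004] | dr [-0.     0.003  0.996]
```

View pics/s3.png

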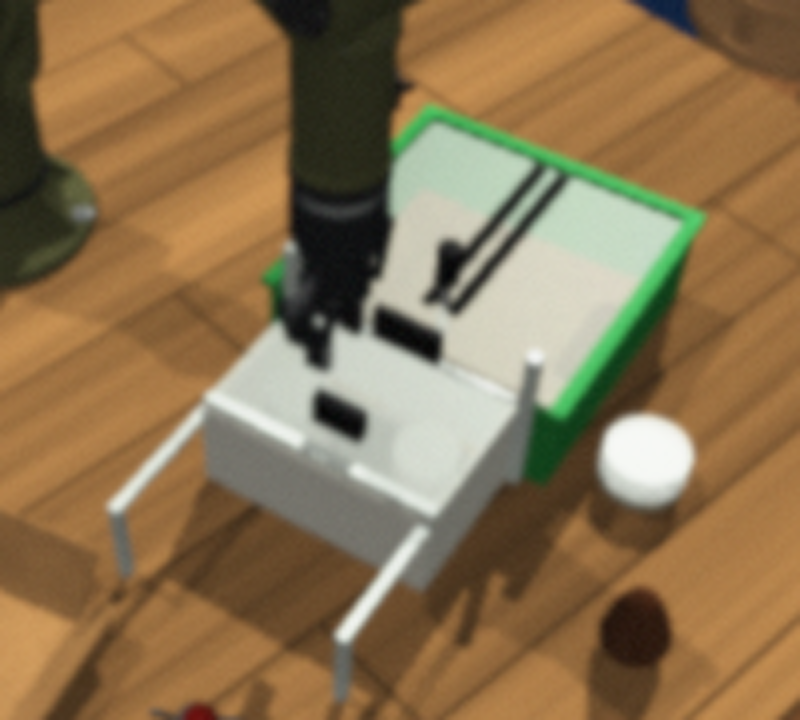

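The tins are in the lock (one lid visible at 425,450). I may have raised the gate ~3 mm when backing off, so press it down with shut fingers before opening the outer door.

```bash
python3 -m pendant '[{"dp":[-0.016,0.25,-0.05],"dr":[0,0,-0.003]},{"dp":[-0.016,0.41,-0.05],"dr":[0,0,-0.003]},{"dp":[-0.016,0.41,-0.05],"dr":[0,0,-0.003]},{"dp":[-0.016,0.41,0.1],"dr":[0,0,-0.003]},{"dp":[-0.016,0.41,0.18],"dr":[0,0,-0.003]},{"dp":[-0.016,0.41,0.22],"dr":[0,0,-0.003]},{"dp":[-0.016,0.41,0.24],"dr":[0,0,-0.003]},{"dp":[-0.016,0.41,0.24],"dr":[0,0,-0.003]}]' 1;python3 -c "
from h import *
p=get_state()['position'][:2]-O;print(p@TX,p@TY)"
```

```text
clock: 17.45
position: [0.5002, 0.1447, 0.1561]
tool_rot: [0.457, -3.104, -0.002]
contact_force: [-24.1, -8.4, 53.3]
finger_gap: -0.0
gripper_force: 26.0
0.0005918505340557316 0.08808127105949813
```

```bash
python3 -m pendant '[{"dp":[0,0,-0.15],"dr":[0,0,0]},{"dp":[0,0,-0.3],"dr":[0,0,0]},{"dp":[0,-0.15,-0.3],"dr":[0,0,0]},{"dp":[0,-0.35,-0.3],"dr":[0,0,0]},{"dp":[0,-0.38,-0.3],"dr":[0,0,0]},{"dp":[0,-0.38,-0.3],"dr":[0,0,0]}]' 0;python3 -c "
from h import *
p=get_state()['position'][:2]-O;print(p@TX,p@TY)
go(tub(0,-.033,.13),106.4)"
```

```text
clock: 18.2
position: [0.5341, 0.0363, 0.2383]
tool_rot: [0.456, -3.108, 0.0]
contact_force: [-0.8, -0.5, -0.9]
finger_gap: 0.0429
gripper_force: 0.0
0.0025270811567405117 -0.025488356866098023
dp [ 0.008 -0.025  0.361] | dr [-0.    -0.     0.002] | dr [ 0.    -0.    -0.998]
```

```bash
python3 -m pendant '[{"dp":[0.008,-0.025,0.15],"dr":[0,0,0]},{"dp":[0.008,-0.025,0.3],"dr":[0,0,0]},{"dp":[0.008,-0.025,0.36],"dr":[0,0,0]},{"dp":[0.008,-0.025,0.36],"dr":[0,0,0]}]'; python3 -m pendant '[{"dp":[0,0,0],"dr":[0,0,0]},{"dp":[0,0,0],"dr":[0,0,0]},{"dp":[0,0,0],"dr":[0,0,0]},{"dp":[0,0,0],"dr":[0,0,0]}]' 1;python3 -m pendant '[{"dp":[0,-0.05,0],"dr":[0,0,0]},{"dp":[0,-0.12,0],"dr":[0,0,0]},{"dp":[0,-0.2,0],"dr":[0,0,0]},{"dp":[0,-0.3,0],"dr":[0,0,0]},{"dp":[0,-0.4,0],"dr":[0,0,0]},{"dp":[0,-0.46,0],"dr":[0,0,0]},{"dp":[0,-0.485,0],"dr":[0,0,0]},{"dp":[0,-0.485,0],"dr":[0,0,0]}]';python3 -c "
from h import *
p=get_state()['position'][:2]-O;print(p@TX,p@TY)"
```

```text
clock: 18.7
position: [0.5333, 0.0307, 0.1297]
tool_rot: [0.463, -3.105, 0.0]
contact_force: [0.4, -0.0, 0.3]
finger_gap: 0.0426
gripper_force: 0.0
clock: 19.2
position: [0.5359, 0.0283, 0.1325]
tool_rot: [-0.457, 3.104, -0.002]
contact_force: [1.6, -3.8, 6.2]
finger_gap: 0.0128
gripper_force: 60.2
clock: 20.2
position: [0.5748, -0.1065, 0.1325]
tool_rot: [0.461, -3.105, -0.011]
contact_force: [-11.4, 5.6, 17.3]
finger_gap: 0.0128
gripper_force: 62.4
0.0012753241421572178 -0.173810194501482
```

```bash
python3 -m pendant '[{"dp":[0,0.02,0],"dr":[0,0,0]},{"dp":[0,0.02,0],"dr":[0,0,0]},{"dp":[0,0.02,0],"dr":[0,0,0]},{"dp":[0,0.02,-0.2],"dr":[0,0,0]},{"dp":[0,0.1,-0.4],"dr":[0,0,0]},{"dp":[0,0.3,-0.4],"dr":[0,0,0]},{"dp":[0,0.5,-0.4],"dr":[0,0,0]},{"dp":[0,0.7,-0.4],"dr":[0,0,0]},{"dp":[0,0.9,-0.4],"dr":[0,0,0]},{"dp":[0,1,-0.4],"dr":[0,0,0]},{"dp":[0,1,-0.4],"dr":[0,0,0]}]' 0;python3 -c "
from h import *
shot('top','t4.png',(160,110,410,270),3.2)"
```

```text
clock: 21.58
position: [0.4881, 0.1804, 0.2501]
tool_rot: [0.469, -3.106, -0.001]
contact_force: [0.6, -0.3, -0.2]
finger_gap: 0.043
gripper_force: 0.0
```

View pics/t4.png

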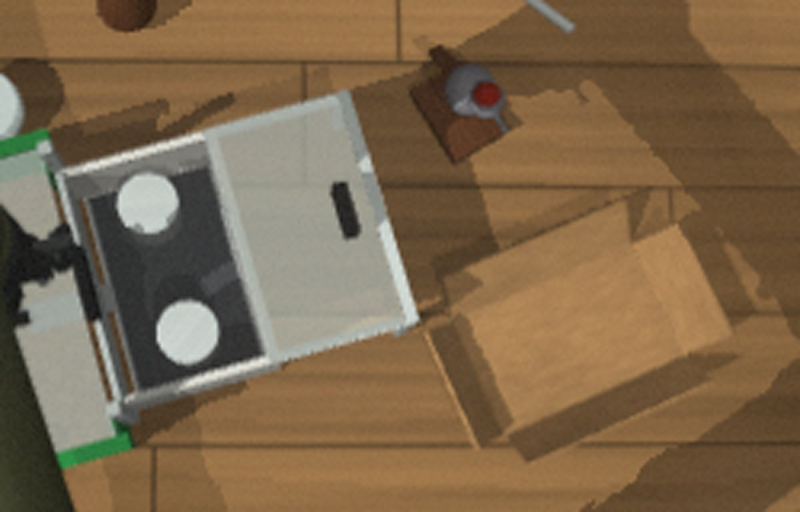

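```bash
python3 - <<'E'
from h import *
D=lambda x,y:(160+x/3.2,110+y/3.2)
for n,u in(("A",(148,204)),("B",(188,331))):
    p=onz("top",D(*u),.085)[:2];q=p-O;print(n,p,q@TX,q@TY)
E=np.array([onz("top",D(*u),.049)[:2] for u in((453,391),(706,280),(545,243),(631,408))]);print(E)
print("centres",E[:2].mean(0),E[2:].mean(0))
Q=np.array([onz("top",D(*u),.049)[:2] for u in((428,335),(478,447),(680,225),(732,335),(442,290),(645,190),(527,462),(735,355))])
for i in range(0,8,2):
    d=Q[i+1]-Q[i];print(np.linalg.norm(d),np.degrees(np.arctan2(d[1],d[0])))
for x in(.065,-.065): go(tub(x,0,.25),106.4)
E
```

```text
A [0.588 0.082] 0.06666343901528086 0.002983229551405904
B [0.463 0.041] -0.06416264921627325 -0.0009362230086658319
[[ 0.408 -0.218]
 [ 0.519 -0.479]
 [ 0.557 -0.315]
 [ 0.391 -0.396]]
centres [ 0.464 -0.349] [ 0.474 -0.356]
0.12029291066389829 -156.73297206495334
0.122477659921858 -156.9534269449171
0.23506542041570833 -63.841881983624056
0.23899501052904992 -63.94856635701909
dp [-0.215 -0.413  0.001] | dr [-0.    -0.     0.003] | dr [ 0.    -0.    -0.997]
dp [ 0.218 -0.408  0.001] | dr [-0.    -0.     0.003] | dr [ 0.    -0.    -0.997]
```

```bash
python3 -m pendant '[{"dp":[-0.1,-0.2,0],"dr":[0,0,0]},{"dp":[-0.218,-0.403,0],"dr":[0,0,0]},{"dp":[-0.218,-0.403,0],"dr":[0,0,0]},{"dp":[-0.218,-0.403,0.15],"dr":[0,0,0]},{"dp":[-0.218,-0.403,0.25],"dr":[0,0,0]},{"dp":[-0.218,-0.403,0.25],"dr":[0,0,0]}]' -0.9;python3 -c "
from h import *
print(get_state()['joints'])
p=get_state()['position'][:2]-O;print(p@TX,p@TY)
go(tub(.066,.003,.062),106.4)"
```

```text
clock: 22.38
position: [0.5849, 0.0795, 0.173]
tool_rot: [0.457, -3.103, 0.001]
contact_force: [-0.5, 0.2, -0.5]
finger_gap: 0.0812
gripper_force: 0.0
[-0.61   0.263  0.505  1.715 -0.134  1.204  1.792]
0.063426652017539 0.001679199955104245
dp [-0.01   0.004  0.37 ] | dr [-0.    -0.002  0.002] | dr [ 0.003 -0.    -0.998]
```

```bash
python3 -m pendant '[{"dp":[-0.01,0.004,0.12],"dr":[0,0,0]},{"dp":[-0.01,0.004,0.24],"dr":[0,0,0]},{"dp":[-0.01,0.004,0.34],"dr":[0,0,0]},{"dp":[-0.01,0.004,0.37],"dr":[0,0,0]},{"dp":[-0.01,0.004,0.37],"dr":[0,0,0]}]'; python3 -m pendant '[{"dp":[-0.01,0.004,0],"dr":[0,0,0]},{"dp":[0,0,0],"dr":[0,0,0]},{"dp":[0,0,0],"dr":[0,0,0]},{"dp":[0,0,0],"dr":[0,0,0]}]' 1; python3 -m pendant '[{"dp":[0,0,-0.1],"dr":[0,0,0]},{"dp":[0,0,-0.2],"dr":[0,0,0]},{"dp":[0,0,-0.4],"dr":[0,0,0]},{"dp":[0,0,-0.6],"dr":[0,0,0]},{"dp":[0,0,-0.6],"dr":[0,0,0]}]';python3 -c "
from h import *
v=np.array([.921,.391]);u=np.array([.391,-.921]);c=np.array([.467,-.352])
for s in(1,-1): print(c+s*.055*u);go([*(c+s*.055*u),.24],113)"
```

```text
clock: 23.0
position: [0.5906, 0.0829, 0.0665]
tool_rot: [-0.46, 3.105, 0.001]
contact_force: [0.7, -0.3, 0.5]
finger_gap: 0.0812
gripper_force: 0.0
clock: 23.5
position: [0.5919, 0.0842, 0.0667]
tool_rot: [-0.461, 3.101, 0.002]
contact_force: [2.3, 2.7, 5.5]
finger_gap: 0.0592
gripper_force: 63.7
clock: 24.12
position: [0.5919, 0.0823, 0.25]
tool_rot: [-0.458, 3.098, 0.002]
contact_force: [0.5, 0.3, -2.7]
finger_gap: 0.0594
gripper_force: 65.0
[ 0.489 -0.403]
dp [ 0.798 -1.448  0.026] | dr [-0.     0.003 -0.034] | dr [0.005 0.    0.966]
[ 0.445 -0.301]
dp [ 0.838 -1.083  0.026] | dr [-0.     0.003 -0.034] | dr [0.005 0.    0.966]
```

```bash
python3 -m pendant '[{"dp":[0.1,-0.15,0],"dr":[0,0,-0.034]},{"dp":[0.2,-0.3,0],"dr":[0,0,-0.034]},{"dp":[0.3,-0.45,0],"dr":[0,0,-0.034]},{"dp":[0.4,-0.6,0],"dr":[0,0,-0.034]},{"dp":[0.5,-0.8,0],"dr":[0,0,-0.034]},{"dp":[0.58,-0.95,0],"dr":[0,0,-0.034]},{"dp":[0.6,-1,0],"dr":[0,0,-0.034]},{"dp":[0.6,-1,0],"dr":[0,0,-0.034]}]';python3 -c "
from h import *
v=np.array([.921,.391]);u=np.array([.391,-.921]);c=np.array([.467,-.352])
for s in(1,): print(c+s*.055*u);go([*(c+s*.055*u),.24],113)"
```

```text
clock: 25.12
position: [0.5024, -0.258, 0.243]
tool_rot: [0.619, -3.077, -0.001]
contact_force: [0.2, 0.5, -2.0]
finger_gap: 0.0594
gripper_force: 65.2
[ 0.489 -0.403]
dp [ 0.229 -0.427  0.01 ] | dr [ 0.    -0.001 -0.001] | dr [-0.001 -0.001  0.999]
```

```bash
python3 -m pendant '[{"dp":[0.1,-0.2,0],"dr":[0,0,0]},{"dp":[0.2,-0.38,0],"dr":[0,0,0]},{"dp":[0.229,-0.427,0],"dr":[0,0,0]},{"dp":[0.229,-0.427,0.15],"dr":[0,0,0]},{"dp":[0.229,-0.427,0.3],"dr":[0,0,0]},{"dp":[0.229,-0.427,0.3],"dr":[0,0,0]}]';python3 -c "
from h import *
v=np.array([.921,.391]);u=np.array([.391,-.921]);c=np.array([.467,-.352])
im=snapshot('scene')[:,:,::-1].copy();old=cv2.imread('pics/scene0.png')
for i in(im,old):
  P=[np.append(c+a*.107*u+b*.067*v,.004) for a,b in((1,1),(1,-1),(-1,-1),(-1,1))]
  cv2.polylines(i,[np.array([proj('scene',p) for p in P]).round().astype(int)],True,(255,0,0),1)
x=np.hstack([cv2.resize(i[170:310,120:270],None,fx=2.6,fy=2.6,interpolation=2) for i in(old,im)]);cv2.imwrite('pics/s4.png',x)
go([*(c+.055*u),.058],113)"
```

```text
clock: 25.88
position: [0.4889, -0.3975, 0.1494]
tool_rot: [0.627, -3.072, -0.013]
contact_force: [-0.8, 0.3, -1.6]
finger_gap: 0.0595
gripper_force: 65.6
dp [ 0.011 -0.01   0.315] | dr [ 0.001 -0.001  0.   ] | dr [ 0.001  0.002 -0.999]
```

View pics/s4.png

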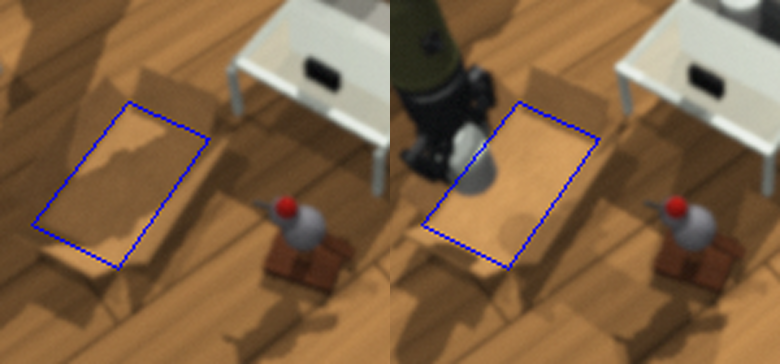

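```bash
python3 -m pendant '[{"dp":[0.008,-0.01,0.1],"dr":[0,0,0]},{"dp":[0.008,-0.01,0.2],"dr":[0,0,0]},{"dp":[0.008,-0.01,0.28],"dr":[0,0,0]},{"dp":[0.008,-0.01,0.31],"dr":[0,0,0]},{"dp":[0.008,-0.01,0.31],"dr":[0,0,0]}]'; python3 -c "
from h import *
go([.489,-.403,.056],113)"
```

```text
clock: 26.55
position: [0.491, -0.4048, 0.0627]
tool_rot: [-0.628, 3.077, -0.002]
contact_force: [0.6, -0.2, -1.5]
finger_gap: 0.0599
gripper_force: 65.6
dp [0.004 0.008 0.022] | dr [-0.  0.  0.] | dr [-0.    -0.001 -1.   ]
```

```bash
python3 -m pendant '[{"dp":[0,0,0.015],"dr":[0,0,0]},{"dp":[0,0,0.024],"dr":[0,0,0]},{"dp":[0,0,0.024],"dr":[0,0,0]}]'; python3 -m pendant '[{"dp":[0,0,0],"dr":[0,0,0]},{"dp":[0,0,0],"dr":[0,0,0]},{"dp":[0,0,0],"dr":[0,0,0]},{"dp":[0,0,-0.1],"dr":[0,0,0]},{"dp":[0,0,-0.3],"dr":[0,0,0]},{"dp":[0,0,-0.6],"dr":[0,0,0]},{"dp":[0,0,-0.6],"dr":[0,0,0]}]' -0.75;python3 -c "
from h import *
go(tub(-.064,-.001,.23),106.4)"
```

```text
clock: 26.92
position: [0.4905, -0.4054, 0.0556]
tool_rot: [-0.626, 3.077, -0.002]
contact_force: [-0.9, 1.4, 4.7]
finger_gap: 0.0593
gripper_force: 65.7
clock: 27.8
position: [0.491, -0.4062, 0.239]
tool_rot: [-0.625, 3.074, -0.007]
contact_force: [-0.3, -0.0, -1.3]
finger_gap: 0.0748
gripper_force: 0.0
dp [-0.497  1.408  0.024] | dr [-0.002  0.001  0.036] | dr [-0.002 -0.003 -0.964]
```

Placed. Now the second tin.

```bash
python3 -m pendant '[{"dp":[-0.1,0.2,0],"dr":[0,0,0.036]},{"dp":[-0.18,0.4,0],"dr":[0,0,0.036]},{"dp":[-0.25,0.6,0],"dr":[0,0,0.036]},{"dp":[-0.32,0.8,0],"dr":[0,0,0.036]},{"dp":[-0.4,1,0],"dr":[0,0,0.036]},{"dp":[-0.4,1,0],"dr":[0,0,0.036]},{"dp":[-0.4,1,0],"dr":[0,0,0.036]}]' -0.9;python3 -c "
from h import *
go(tub(-.064,-.001,.23),106.4)"
```

```text
clock: 28.68
position: [0.4832, -0.0818, 0.2343]
tool_rot: [-0.453, 3.108, -0.001]
contact_force: [0.3, -1.1, 0.1]
finger_gap: 0.0812
gripper_force: 0.0
dp [-0.054  0.411  0.014] | dr [-0.     0.     0.001] | dr [-0.    -0.    -0.999]
```

```bash
python3 -m pendant '[{"dp":[-0.03,0.2,0],"dr":[0,0,0]},{"dp":[-0.054,0.411,0],"dr":[0,0,0]},{"dp":[-0.054,0.411,0],"dr":[0,0,0]},{"dp":[-0.054,0.411,0.1],"dr":[0,0,0]},{"dp":[-0.054,0.411,0.2],"dr":[0,0,0]},{"dp":[-0.054,0.411,0.2],"dr":[0,0,0]}]';python3 -c "
from h import *
p=get_state()['position'][:2]-O;print(p@TX,p@TY)
go(tub(-.064,-.001,.064),106.4)"
```

```text
clock: 29.42
position: [0.4625, 0.038, 0.1721]
tool_rot: [0.444, -3.105, 0.0]
contact_force: [-0.9, 0.2, 1.3]
finger_gap: 0.0813
gripper_force: 0.0
-0.06567674668803954 -0.0036172374584326067
dp [-0.008  0.009  0.36 ] | dr [ 0.    -0.002 -0.001] | dr [-0.003 -0.     0.999]
```

```bash
python3 -m pendant '[{"dp":[-0.006,0.008,0.12],"dr":[0,0,0]},{"dp":[-0.006,0.008,0.24],"dr":[0,0,0]},{"dp":[-0.006,0.008,0.33],"dr":[0,0,0]},{"dp":[-0.006,0.008,0.355],"dr":[0,0,0]},{"dp":[-0.006,0.008,0.355],"dr":[0,0,0]}]'; python3 -m pendant '[{"dp":[0,0,0],"dr":[0,0,0]},{"dp":[0,0,0],"dr":[0,0,0]},{"dp":[0,0,0],"dr":[0,0,0]},{"dp":[0,0,0],"dr":[0,0,0]}]' 1; python3 -m pendant '[{"dp":[0,0,-0.1],"dr":[0,0,0]},{"dp":[0,0,-0.2],"dr":[0,0,0]},{"dp":[0,0,-0.4],"dr":[0,0,0]},{"dp":[0,0,-0.6],"dr":[0,0,0]},{"dp":[0,0,-0.6],"dr":[0,0,0]}]';python3 -c "
from h import *
v=np.array([.921,.391]);u=np.array([.391,-.921]);c=np.array([.467,-.352])
for s in(-1,): print(c+s*.055*u);go([*(c+s*.055*u),.24],113)"
```

```text
clock: 30.05
position: [0.4659, 0.0426, 0.0691]
tool_rot: [-0.448, 3.108, -0.001]
contact_force: [0.2, -0.4, -0.8]
finger_gap: 0.0813
gripper_force: 0.0
clock: 30.55
position: [0.4661, 0.0434, 0.0695]
tool_rot: [-0.45, 3.106, -0.001]
contact_force: [-0.7, 0.3, 5.7]
finger_gap: 0.0593
gripper_force: 63.5
clock: 31.18
position: [0.4679, 0.044, 0.2537]
tool_rot: [-0.449, 3.098, -0.001]
contact_force: [0.6, -0.1, -1.3]
finger_gap: 0.0593
gripper_force: 65.1
[ 0.445 -0.301]
dp [ 0.399 -1.082  0.044] | dr [-0.001  0.004 -0.036] | dr [0.005 0.001 0.964]
```

```bash
python3 -m pendant '[{"dp":[0.1,-0.15,0],"dr":[0,0,-0.036]},{"dp":[0.16,-0.3,0],"dr":[0,0,-0.036]},{"dp":[0.2,-0.45,0],"dr":[0,0,-0.036]},{"dp":[0.25,-0.6,0],"dr":[0,0,-0.036]},{"dp":[0.3,-0.8,0],"dr":[0,0,-0.036]},{"dp":[0.37,-0.95,0],"dr":[0,0,-0.036]},{"dp":[0.385,-1,0],"dr":[0,0,-0.036]},{"dp":[0.385,-1,0],"dr":[0,0,-0.036]}]';cat >> h.py <<'E'
def bright(n,box,z):
    im=snapshot(n)[box[1]:box[3],box[0]:box[2]]; m=mask(im,(0,0,110),(179,60,255))
    k,l,s,c=cv2.connectedComponentsWithStats(m)
    for i in range(1,k):
        if s[i,4]>40: print("bright",s[i]+[box[0],box[1],0,0,0],c[i]+box[:2],onz(n,c[i]+box[:2],z))
E
python3 -c "
from h import *
v=np.array([.921,.391]);u=np.array([.391,-.921]);c=np.array([.467,-.352])
print(proj('scene',(.49,-.405,.074)),proj('scene',(.49,-.405,.004)));bright('scene',(130,170,230,300),.074)
p=c-.055*u;go([*p,.0585],113)"
```

```text
clock: 32.17
position: [0.4386, -0.2771, 0.2468]
tool_rot: [0.623, -3.078, -0.002]
contact_force: [0.7, 0.8, -1.5]
finger_gap: 0.0597
gripper_force: 65.1
[152.502 242.436] [157.276 252.726]
bright [163 170  14  15 166] [168.946 176.62 ] [ 0.293 -0.218  0.074]
bright [207 171  23  39 491] [221.248 192.456] [ 0.474 -0.117  0.074]
bright [142 235  20  18 271] [151.339 243.402] [ 0.491 -0.41   0.074]
dp [ 0.014 -0.088  0.628] | dr [ 0.001 -0.     0.   ] | dr [ 0.     0.001 -1.   ]
```

```bash
python3 -m pendant '[{"dp":[0.014,-0.085,0.1],"dr":[0,0,0]},{"dp":[0.014,-0.085,0.25],"dr":[0,0,0]},{"dp":[0.014,-0.085,0.4],"dr":[0,0,0]},{"dp":[0.014,-0.085,0.52],"dr":[0,0,0]},{"dp":[0.014,-0.085,0.59],"dr":[0,0,0]},{"dp":[0.014,-0.085,0.59],"dr":[0,0,0]},{"dp":[0.014,-0.085,0.59],"dr":[0,0,0]}]'; python3 -c "
from h import *
go([.445,-.301,.0585],113)"
```

```text
clock: 33.1
position: [0.4465, -0.301, 0.0717]
tool_rot: [-0.628, 3.077, -0.001]
contact_force: [-0.7, -0.6, -0.9]
finger_gap: 0.0593
gripper_force: 65.1
dp [0.005 0.002 0.044] | dr [-0.     0.     0.001] | dr [-0.001 -0.    -0.999]
```

```bash
python3 -m pendant '[{"dp":[0,0,0.02],"dr":[0,0,0]},{"dp":[0,0,0.04],"dr":[0,0,0]},{"dp":[0,0,0.048],"dr":[0,0,0]},{"dp":[0,0,0.048],"dr":[0,0,0]}]'; python3 -m pendant '[{"dp":[0,0,0],"dr":[0,0,0]},{"dp":[0,0,0],"dr":[0,0,0]},{"dp":[0,0,0],"dr":[0,0,0]},{"dp":[0,0,-0.1],"dr":[0,0,0]},{"dp":[0,0,-0.3],"dr":[0,0,0]},{"dp":[0,0,-0.5],"dr":[0,0,0]},{"dp":[0,0,-0.5],"dr":[0,0,0]}]' -0.75; python3 -c "
from h import *
go(tub(0,-.174,.2),106.4)"
```

```text
clock: 33.6
position: [0.4458, -0.302, 0.0585]
tool_rot: [-0.625, 3.078, 0.0]
contact_force: [-5.1, 3.5, 14.1]
finger_gap: 0.0593
gripper_force: 66.4
clock: 34.48
position: [0.448, -0.3037, 0.2118]
tool_rot: [-0.624, 3.071, -0.01]
contact_force: [0.0, -0.0, -0.0]
finger_gap: 0.0747
gripper_force: 0.0
dp [-0.641  0.441  0.04 ] | dr [-0.002  0.002  0.036] | dr [-0.003 -0.004 -0.963]
```

```bash
python3 -m pendant '[{"dp":[-0.2,0.15,0],"dr":[0,0,0.036]},{"dp":[-0.4,0.28,0],"dr":[0,0,0.036]},{"dp":[-0.6,0.41,0],"dr":[0,0,0.036]},{"dp":[-0.641,0.441,0],"dr":[0,0,0.036]},{"dp":[-0.641,0.441,0],"dr":[0,0,0.036]},{"dp":[-0.641,0.441,0],"dr":[0,0,0.036]}]' 0;python3 -c "
from h import *
p=get_state()['position'][:2]-O;print(p@TX,p@TY)
go(tub(0,-.174,.13),106.4)"
```

```text
clock: 35.22
position: [0.5699, -0.1057, 0.2051]
tool_rot: [0.45, -3.107, 0.0]
contact_force: [-0.5, -1.1, -0.1]
finger_gap: 0.0431
gripper_force: 0.0
-0.003240276185470313 -0.17172875257658102
dp [-0.011 -0.007  0.25 ] | dr [ 0.    -0.001  0.   ] | dr [ 0.001  0.    -1.   ]
```

```bash
python3 -m pendant '[{"dp":[-0.01,-0.007,0.1],"dr":[0,0,0]},{"dp":[-0.01,-0.007,0.2],"dr":[0,0,0]},{"dp":[-0.01,-0.007,0.245],"dr":[0,0,0]},{"dp":[-0.01,-0.007,0.245],"dr":[0,0,0]}]'; python3 -m pendant '[{"dp":[0,0,0],"dr":[0,0,0]},{"dp":[0,0,0],"dr":[0,0,0]},{"dp":[0,0,0],"dr":[0,0,0]},{"dp":[0,0,0],"dr":[0,0,0]}]' 1;python3 -m pendant '[{"dp":[0,0.1,0],"dr":[0,0,0]},{"dp":[0,0.2,0],"dr":[0,0,0]},{"dp":[0,0.3,0],"dr":[0,0,0]},{"dp":[0,0.4,0],"dr":[0,0,0]},{"dp":[0,0.46,0],"dr":[0,0,0]},{"dp":[0,0.48,0],"dr":[0,0,0]},{"dp":[0,0.495,0],"dr":[0,0,0]},{"dp":[0,0.495,0],"dr":[0,0,0]}]';python3 -c "
from h import *
p=get_state()['position'][:2]-O;print(p@TX,p@TY)"
```

```text
clock: 35.72
position: [0.5731, -0.1072, 0.132]
tool_rot: [0.448, -3.107, -0.0]
contact_force: [0.9, 0.9, -0.5]
finger_gap: 0.0426
gripper_force: 0.0
clock: 36.22
position: [0.5749, -0.1062, 0.1344]
tool_rot: [-0.45, 3.107, -0.001]
contact_force: [-0.6, 0.2, 5.9]
finger_gap: 0.0126
gripper_force: 59.9
clock: 37.22
position: [0.536, 0.0286, 0.1345]
tool_rot: [-0.442, 3.103, -0.015]
contact_force: [9.7, -14.7, 2.6]
finger_gap: 0.0126
gripper_force: 61.0
0.0021983505437055077 -0.03335412834053572
```

```bash
python3 -m pendant '[{"dp":[0,0,0],"dr":[0,0,0]},{"dp":[0,0,0],"dr":[0,0,0]},{"dp":[0,0,-0.2],"dr":[0,0,0]},{"dp":[0,0,-0.35],"dr":[0,0,0]},{"dp":[0,0.15,-0.4],"dr":[0,0,0]},{"dp":[0,0.3,-0.4],"dr":[0,0,0]},{"dp":[0,0.3,-0.4],"dr":[0,0,0]}]' 0;python3 -c "
from h import *
bright('top',(290,160,410,270),.074)
shot('top','t5.png',(170,110,410,270),3.3)"
```

```text
clock: 38.1
position: [0.5044, 0.1277, 0.2527]
tool_rot: [0.465, -3.106, -0.003]
contact_force: [0.1, -1.5, -0.4]
finger_gap: 0.0428
gripper_force: 0.0
bright [350 197  21  21 343] [360.187 207.14 ] [ 0.485 -0.403  0.074]
bright [317 210  23  21 349] [328.567 220.754] [ 0.442 -0.3    0.074]
```

View pics/t5.png

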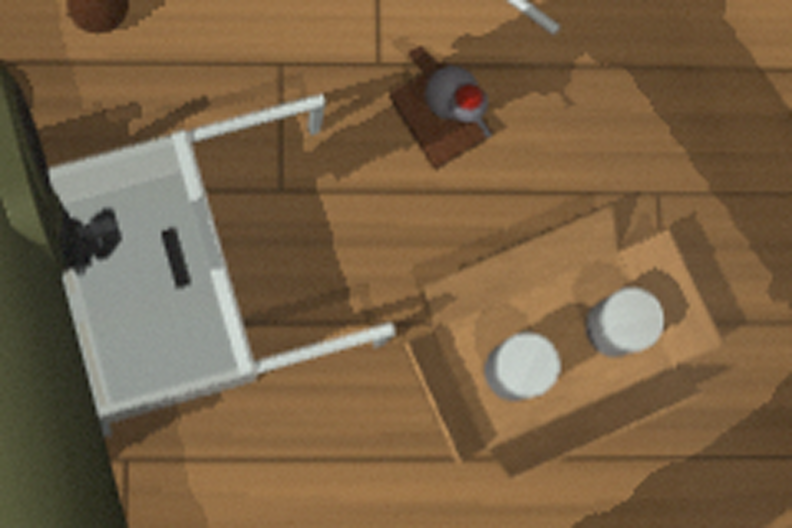

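```bash
cat >> h.py <<'E'
V=np.array([.921,.391]);U=np.array([.391,-.921]);C=np.array([.4665,-.352])
def car(a,b,z): return np.append(C+a*U+b*V,z)
def where():
    p=get_state()['position'];q=p[:2]-C;print("carton frame",np.array([q@U,q@V,p[2]]))
E
python3 -c "
from h import *
print('rail',onz('top',(170+393/3.3,110+330/3.3),.1))
p=car(-.172,-.01,.25);print(p);go(p,113)"
```

```text
rail [ 0.472 -0.174  0.1  ]
[ 0.39  -0.197  0.25 ]
dp [ 0.675 -0.913  0.009] | dr [-0.    -0.    -0.035] | dr [-0.001  0.     0.965]
```

```bash
python3 -m pendant '[{"dp":[0,-0.2,0],"dr":[0,0,0]},{"dp":[0,-0.4,0],"dr":[0,0,0]},{"dp":[0.1,-0.6,0],"dr":[0,0,-0.035]},{"dp":[0.25,-0.75,0],"dr":[0,0,-0.035]},{"dp":[0.45,-0.913,0],"dr":[0,0,-0.035]},{"dp":[0.675,-0.913,0],"dr":[0,0,-0.035]},{"dp":[0.675,-0.913,0],"dr":[0,0,-0.035]},{"dp":[0.675,-0.913,0],"dr":[0,0,-0.035]}]' 1; python3 -c "
from h import *
where();print(get_state()['joints']);go(car(-.172,-.01,.054),113)"
```

```text
clock: 39.2
position: [0.3889, -0.1989, 0.2529]
tool_rot: [-0.615, 3.08, 0.001]
contact_force: [0.9, -0.5, -0.6]
finger_gap: 0.0
gripper_force: 0.0
carton frame [-0.171 -0.012  0.253]
[ 0.201 -0.148  0.192  1.944  0.028  1.342  2.349]
dp [-0.005  0.003  0.663] | dr [ 0.     0.    -0.002] | dr [ 0.    -0.     0.998]
```

```bash
python3 -m pendant '[{"dp":[0,0.01,0.2],"dr":[0,0,0]},{"dp":[0,0.01,0.4],"dr":[0,0,0]},{"dp":[0,0.01,0.55],"dr":[0,0,0]},{"dp":[0,0.01,0.663],"dr":[0,0,0]},{"dp":[0,0.01,0.663],"dr":[0,0,0]},{"dp":[0,-0.03,0.663],"dr":[0,0,0]},{"dp":[0,-0.07,0.663],"dr":[0,0,0]},{"dp":[0,-0.11,0.663],"dr":[0,0,0]},{"dp":[0,-0.15,0.663],"dr":[0,0,0]},{"dp":[0,-0.17,0.663],"dr":[0,0,0]},{"dp":[0,-0.185,0.663],"dr":[0,0,0]},{"dp":[0,-0.185,0.663],"dr":[0,0,0]}]'; python3 -c "
from h import *
where();shot('scene','s5.png',(120,170,300,300),4.2)"
```

```text
clock: 40.7
position: [0.4116, -0.2477, 0.0545]
tool_rot: [0.621, -3.079, -0.005]
contact_force: [-3.2, 7.2, 6.7]
finger_gap: -0.0001
gripper_force: 3.8
carton frame [-0.118 -0.01   0.055]
```

View pics/s5.png

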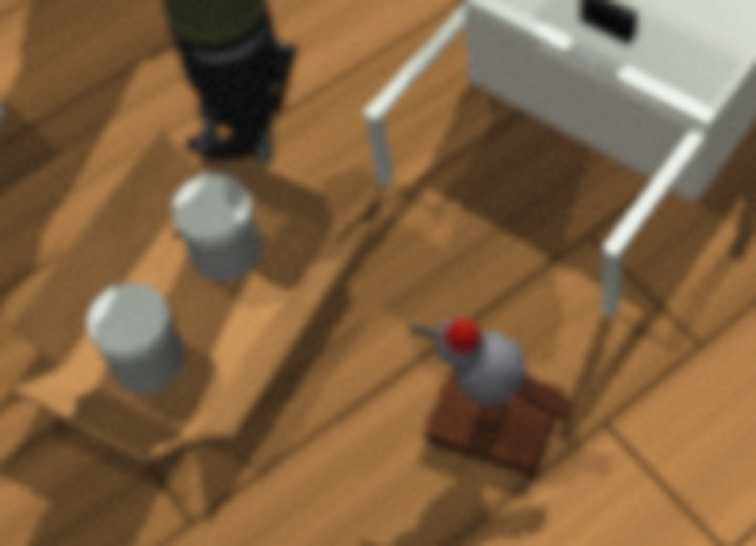

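```bash
python3 -m pendant '[{"dp":[0,0.1,0],"dr":[0,0,0]},{"dp":[0,0.2,0],"dr":[0,0,0]},{"dp":[0,0.2,-0.2],"dr":[0,0,0]},{"dp":[0,0.2,-0.4],"dr":[0,0,0]},{"dp":[0.2,0,-0.5],"dr":[0,0,0]},{"dp":[0.38,-0.2,-0.5],"dr":[0,0,0]},{"dp":[0.4,-0.4,-0.5],"dr":[0,0,0]},{"dp":[0.4,-0.4,-0.5],"dr":[0,0,0]},{"dp":[0.4,-0.4,-0.5],"dr":[0,0,0]}]'; python3 -c "
from h import *
where();bright('top',(290,160,410,270),.074);go(car(0,-.128,.045),113)"
```

```text
clock: 41.88
position: [0.3453, -0.357, 0.1984]
tool_rot: [0.616, -3.036, 0.027]
contact_force: [0.6, -0.0, 0.1]
finger_gap: -0.0001
gripper_force: 0.0
carton frame [-0.043 -0.114  0.198]
bright [354 195  20  21 315] [363.384 205.133] [ 0.491 -0.413  0.074]
bright [322 209  21  21 316] [332.025 219.142] [ 0.447 -0.311  0.074]
dp [ 0.013 -0.128  0.513] | dr [-0.003 -0.015 -0.002] | dr [-0.023  0.005  0.997]
```

```bash
sed -i 's/^V=np.*/V=np.array([.921,.391]);U=np.array([.391,-.921]);C=np.array([.4725,-.3625])/' h.py; python3 -c "
from h import *
where();print(get_state()['joints']);go(car(0,-.128,.12),113);go(car(0,-.128,.045),113)"
```

```text
carton frame [-0.052 -0.118  0.198]
[ 1.002  0.05  -0.284  1.873  0.063  1.233  2.662]
dp [ 0.019 -0.171  0.263] | dr [-0.003 -0.015 -0.002] | dr [-0.023  0.005  0.997]
dp [ 0.008 -0.168  0.513] | dr [-0.003 -0.015 -0.002] | dr [-0.023  0.005  0.997]
```

```bash
python3 -m pendant '[{"dp":[0.04,-0.17,0],"dr":[0,-0.015,0.498]},{"dp":[0.04,-0.17,0],"dr":[0,-0.015,0.498]},{"dp":[0.04,-0.17,0],"dr":[0,-0.015,0.498]},{"dp":[0.04,-0.17,0],"dr":[0,-0.015,0.498]},{"dp":[0.04,-0.17,0],"dr":[0,-0.015,0.498]},{"dp":[0.04,-0.17,0],"dr":[0,-0.015,0.498]},{"dp":[0.04,-0.17,0],"dr":[0,-0.015,0.498]},{"dp":[0.04,-0.17,0],"dr":[0,-0.015,0.498]},{"dp":[0.04,-0.17,0],"dr":[0,-0.015,0.498]},{"dp":[0.04,-0.17,0],"dr":[0,-0.015,0.498]},{"dp":[0.04,-0.17,0],"dr":[0,-0.015,0.498]}]'; python3 -c "
from h import *
where();print(get_state()['joints']);go(car(0,-.132,.045),23);bright('top',(290,160,410,270),.074)"
```

```text
clock: 43.3
position: [0.3536, -0.4075, 0.1986]
tool_rot: [1.713, 2.607, -0.055]
contact_force: [-0.3, 0.3, -0.9]
finger_gap: -0.0002
gripper_force: 0.0
carton frame [-0.005 -0.127  0.199]
[ 0.93   0.104 -0.152  1.813  0.049  1.199  1.171]
dp [ 0.002 -0.008  0.512] | dr [-0.006  0.012  0.002] | dr [-0.019 -0.009 -0.998]
bright [354 195  20  21 318] [363.371 205.126] [ 0.491 -0.413  0.074]
bright [322 209  21  21 326] [331.982 219.212] [ 0.447 -0.311  0.074]
```

```bash
python3 -m pendant '[{"dp":[0,-0.01,0.2],"dr":[0,0.012,0]},{"dp":[0,-0.01,0.4],"dr":[0,0.012,0]},{"dp":[0,-0.01,0.5],"dr":[0,0.012,0]},{"dp":[0,-0.01,0.51],"dr":[0,0.012,0]},{"dp":[0,0.03,0.51],"dr":[0,0.012,0]},{"dp":[0,0.07,0.51],"dr":[0,0.012,0]},{"dp":[0,0.11,0.51],"dr":[0,0.012,0]},{"dp":[0,0.13,0.51],"dr":[0,0.012,0]},{"dp":[0,0.13,0.51],"dr":[0,0.012,0]}]'; python3 -c "
from h import *
where();bright('scene',(130,170,230,300),.074)"; python3 -m pendant '[{"dp":[0,0.015,0],"dr":[0,0,0]},{"dp":[0,0.03,0],"dr":[0,0,0]},{"dp":[0,0.03,0],"dr":[0,0,0]}]'; python3 -c "
from h import *
where();bright('scene',(130,170,230,300),.074)"
```

```text
clock: 44.48
position: [0.39, -0.3974, 0.0449]
tool_rot: [-1.719, -2.617, 0.021]
contact_force: [0.1, 0.6, 0.1]
finger_gap: -0.0006
gripper_force: 0.0
carton frame [-0.    -0.09   0.045]
bright [207 172  23  30 130] [218.231 185.838] [ 0.444 -0.107  0.074]
bright [160 211  20  17 275] [169.88  219.058] [ 0.451 -0.314  0.074]
bright [140 237  21  19 298] [149.993 246.138] [ 0.496 -0.418  0.074]
clock: 44.9
position: [0.3978, -0.3941, 0.0445]
tool_rot: [-1.72, -2.616, 0.021]
contact_force: [-0.8, -0.1, -0.1]
finger_gap: -0.0001
gripper_force: 0.0
carton frame [-0.    -0.081  0.045]
bright [207 172  23  30 129] [218.155 185.946] [ 0.444 -0.108  0.074]
bright [160 211  20  18 275] [169.8   219.055] [ 0.451 -0.314  0.074]
bright [140 238  21  18 289] [150.062 246.266] [ 0.497 -0.418  0.074]
```

```bash
python3 -m pendant '[{"dp":[0,0.01,0],"dr":[0,0,0]},{"dp":[0,0.02,0],"dr":[0,0,0]},{"dp":[0,0.02,0],"dr":[0,0,0]}]'; python3 -m pendant '[{"dp":[0,0.01,0],"dr":[0,0,0]},{"dp":[0,0.02,0],"dr":[0,0,0]},{"dp":[0,0.02,0],"dr":[0,0,0]}]';python3 -c "
from h import *
where();bright('scene',(130,170,230,300),.074);shot('scene','s6.png',(120,170,300,300),4.2)"
```

```text
clock: 45.32
position: [0.4006, -0.3931, 0.0444]
tool_rot: [-1.721, -2.612, 0.026]
contact_force: [-5.3, -2.0, 2.9]
finger_gap: -0.0003
gripper_force: 2.9
clock: 45.7
position: [0.4063, -0.3912, 0.0444]
tool_rot: [-1.722, -2.613, 0.026]
contact_force: [-5.4, -2.4, 2.3]
finger_gap: -0.0
gripper_force: 2.8
carton frame [ 0.001 -0.072  0.044]
bright [207 172  23  31 129] [218.147 185.969] [ 0.444 -0.108  0.074]
bright [162 211  20  18 280] [171.439 219.739] [ 0.457 -0.312  0.074]
bright [142 239  21  18 290] [152.014 247.317] [ 0.504 -0.415  0.074]
```

View pics/s6.png

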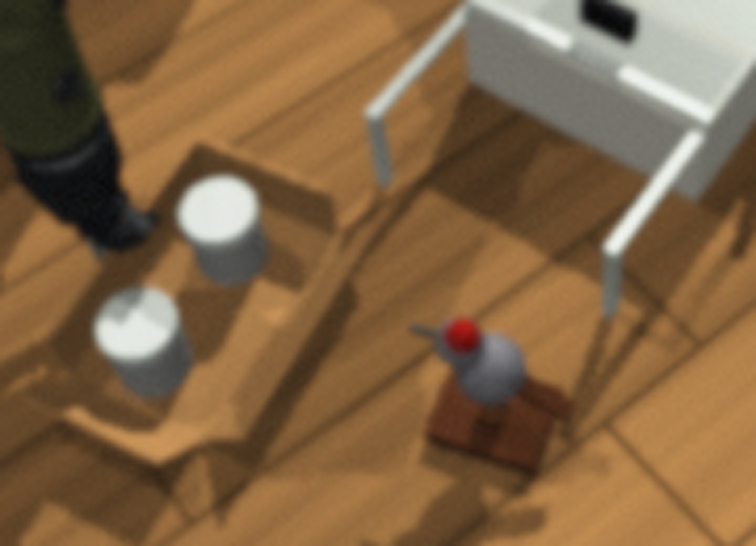

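```bash
sed -i 's/^V=np.*/V=np.array([.921,.391]);U=np.array([.391,-.921]);C=np.array([.478,-.3605])/' h.py;  python3 -m pendant '[{"dp":[0,-0.1,0],"dr":[0,0,0]},{"dp":[0,-0.12,-0.1],"dr":[0,0,0]},{"dp":[0,-0.12,-0.3],"dr":[0,0,0]},{"dp":[0,-0.12,-0.5],"dr":[0,0,0]},{"dp":[-0.05,0.1,-0.5],"dr":[0,0,0]},{"dp":[-0.1,0.3,-0.5],"dr":[0,0,0]},{"dp":[-0.15,0.5,-0.5],"dr":[0,0,0]},{"dp":[-0.15,0.7,-0.5],"dr":[0,0,0]},{"dp":[-0.15,0.72,-0.5],"dr":[0,0,0]},{"dp":[-0.15,0.72,-0.5],"dr":[0,0,0]}]';python3 -c "
from h import *
where();print(get_state()['joints']);go(car(0.045,.138,.045),23);bright('scene',(130,170,230,300),.074)"
```

```text
clock: 47.05
position: [0.6273, -0.3438, 0.1898]
tool_rot: [-1.718, -2.616, 0.022]
contact_force: [-0.7, -0.7, 1.2]
finger_gap: 0.0006
gripper_force: 0.0
carton frame [0.043 0.144 0.19 ]
[ 0.627  0.509 -0.245  1.32   0.134  1.341  0.788]
dp [-0.008 -0.011  0.483] | dr [-0.006 -0.001  0.002] | dr [ 0.001 -0.009 -0.998]
bright [207 172  23  31 138] [217.594 186.529] [ 0.445 -0.111  0.074]
bright [142 238  21  19 310] [151.839 246.881] [ 0.502 -0.415  0.074]
```

```bash
python3 -m pendant '[{"dp":[0,0,0.2],"dr":[0,0,0]},{"dp":[0,0,0.4],"dr":[0,0,0]},{"dp":[0,0,0.48],"dr":[0,0,0]},{"dp":[0,0,0.48],"dr":[0,0,0]},{"dp":[0,-0.05,0.48],"dr":[0,0,0]},{"dp":[0,-0.1,0.48],"dr":[0,0,0]},{"dp":[0,-0.14,0.48],"dr":[0,0,0]},{"dp":[0,-0.17,0.48],"dr":[0,0,0]},{"dp":[0,-0.19,0.48],"dr":[0,0,0]},{"dp":[0,-0.19,0.48],"dr":[0,0,0]}]';python3 -c "
from h import *
where()"; python3 -m pendant '[{"dp":[0,-0.01,0],"dr":[0,0,0]},{"dp":[0,-0.02,0],"dr":[0,0,0]},{"dp":[0,-0.02,0],"dr":[0,0,0]}]';python3 -c "
from h import *
where()"
```

```text
clock: 48.35
position: [0.5719, -0.3683, 0.0476]
tool_rot: [-1.721, -2.615, 0.022]
contact_force: [-0.1, 0.4, 0.1]
finger_gap: -0.0
gripper_force: 0.2
carton frame [0.044 0.083 0.048]
clock: 48.72
position: [0.567, -0.3701, 0.0475]
tool_rot: [-1.721, -2.616, 0.021]
contact_force: [4.1, 0.7, -1.1]
finger_gap: -0.0003
gripper_force: 1.8
carton frame [0.044 0.078 0.048]
```

```bash
python3 -m pendant '[{"dp":[0,-0.008,0],"dr":[0,0,0]},{"dp":[0,-0.015,0],"dr":[0,0,0]},{"dp":[0,-0.015,0],"dr":[0,0,0]}]';python3 -c "
from h import *
where();bright('scene',(130,170,230,300),.074)"; python3 -m pendant '[{"dp":[0,0.1,0],"dr":[0,0,0]},{"dp":[0,0.12,-0.1],"dr":[0,0,0]},{"dp":[0,0.12,-0.3],"dr":[0,0,0]},{"dp":[0,0.12,-0.5],"dr":[0,0,0]},{"dp":[-0.1,0,-0.5],"dr":[0,0,0]},{"dp":[-0.3,-0.1,-0.5],"dr":[0,0,0]},{"dp":[-0.45,-0.2,-0.5],"dr":[0,0,0]},{"dp":[-0.45,-0.25,-0.5],"dr":[0,0,0]},{"dp":[-0.45,-0.25,-0.5],"dr":[0,0,0]}]'; python3 -c "
from h import *
where();bright('top',(290,160,410,270),.074);bright('scene',(130,170,230,300),.074);go(car(.18,0,.05),23)"
```

```text
clock: 49.1
position: [0.5621, -0.3723, 0.0476]
tool_rot: [-1.721, -2.615, 0.022]
contact_force: [3.1, 0.9, -1.7]
finger_gap: 0.0002
gripper_force: 1.4
carton frame [0.044 0.073 0.048]
bright [207 172  23  31 134] [217.769 186.336] [ 0.444 -0.11   0.074]
bright [173 210   7  12  59] [176.203 215.61 ] [ 0.453 -0.291  0.074]
bright [139 235  19  19 263] [147.985 244.795] [ 0.488 -0.421  0.074]
clock: 50.28
position: [0.547, -0.526, 0.1981]
tool_rot: [-1.724, -2.61, 0.023]
contact_force: [0.9, 0.7, 0.4]
finger_gap: -0.0002
gripper_force: 0.0
carton frame [ 0.179 -0.001  0.198]
bright [353 197  21  21 330] [363.003 207.318] [ 0.484 -0.412  0.074]
bright [321 210  21  20 326] [331.285 219.88 ] [ 0.445 -0.309  0.074]
bright [207 171  23  32 132] [218.015 186.038] [ 0.444 -0.108  0.074]
bright [160 210  20  18 275] [169.898 218.215] [ 0.448 -0.312  0.074]
bright [139 235  22  19 305] [149.128 244.357] [ 0.489 -0.417  0.074]
dp [-0.009 -0.002  0.497] | dr [-0.005 -0.001  0.002] | dr [ 0.001 -0.008 -0.998]
```

```bash
sed -i 's/^V=np.*/V=np.array([.934,.358]);U=np.array([.358,-.934]);C=np.array([.4675,-.361])/' h.py;  python3 -m pendant '[{"dp":[0,-0.05,0.2],"dr":[0,0,0.011]},{"dp":[0,-0.05,0.4],"dr":[0,0,0.011]},{"dp":[0,-0.05,0.49],"dr":[0,0,0.011]},{"dp":[0,-0.05,0.49],"dr":[0,0,0.011]},{"dp":[0.05,-0.05,0.49],"dr":[0,0,0.011]},{"dp":[0.1,-0.05,0.49],"dr":[0,0,0.011]},{"dp":[0.14,-0.05,0.49],"dr":[0,0,0.011]},{"dp":[0.18,-0.05,0.49],"dr":[0,0,0.011]},{"dp":[0.2,-0.05,0.49],"dr":[0,0,0.011]},{"dp":[0.2,-0.05,0.49],"dr":[0,0,0.011]}]';python3 -c "
from h import *
where()"; python3 -m pendant '[{"dp":[0.01,0,0],"dr":[0,0,0]},{"dp":[0.02,0,0],"dr":[0,0,0]},{"dp":[0.02,0,0],"dr":[0,0,0]}]';python3 -c "
from h import *
where();bright('scene',(130,170,230,300),.074)"
```

```text
clock: 51.62
position: [0.5095, -0.4756, 0.052]
tool_rot: [-1.764, -2.585, 0.021]
contact_force: [-0.8, 0.5, -0.6]
finger_gap: 0.0002
gripper_force: 0.0
carton frame [ 0.122 -0.002  0.052]
clock: 52.0
position: [0.5073, -0.4708, 0.0519]
tool_rot: [-1.766, -2.585, 0.022]
contact_force: [-0.7, -0.7, 0.8]
finger_gap: -0.0
gripper_force: 0.0
carton frame [ 0.117 -0.002  0.052]
bright [207 172  23  31 133] [217.947 186.18 ] [ 0.444 -0.109  0.074]
bright [161 210  19  18 276] [169.953 218.272] [ 0.448 -0.312  0.074]
bright [141 235  19  19 281] [149.794 244.246] [ 0.49  -0.415  0.074]
```

```bash
python3 -m pendant '[{"dp":[0.01,0,0],"dr":[0,0,0]},{"dp":[0.02,0,0],"dr":[0,0,0]},{"dp":[0.02,0,0],"dr":[0,0,0]}]'; python3 -m pendant '[{"dp":[0.01,0,0],"dr":[0,0,0]},{"dp":[0.02,0,0],"dr":[0,0,0]},{"dp":[0.02,0,0],"dr":[0,0,0]}]';python3 -c "
from h import *
where();bright('scene',(130,170,230,300),.074)"
```

```text
clock: 52.42
position: [0.5053, -0.465, 0.0521]
tool_rot: [-1.765, -2.586, 0.022]
contact_force: [0.6, -0.2, -0.3]
finger_gap: -0.0001
gripper_force: 0.0
clock: 52.8
position: [0.5029, -0.4603, 0.0522]
tool_rot: [-1.767, -2.586, 0.023]
contact_force: [0.9, -3.5, -1.2]
finger_gap: 0.0002
gripper_force: 1.7
carton frame [ 0.105 -0.002  0.052]
bright [207 172  23  31 132] [218.008 186.136] [ 0.444 -0.109  0.074]
bright [161 209  20  18 279] [170.763 217.376] [ 0.447 -0.308  0.074]
bright [144 234  17  19 250] [151.464 243.012] [ 0.49  -0.409  0.074]
```

```bash
python3 -m pendant '[{"dp":[0.008,0,0],"dr":[0,0,0]},{"dp":[0.012,0,0],"dr":[0,0,0]},{"dp":[0.012,0,0],"dr":[0,0,0]}]'; python3 -m pendant '[{"dp":[-0.12,0,0],"dr":[0,0,0]},{"dp":[-0.15,0,-0.1],"dr":[0,0,0]},{"dp":[-0.15,0,-0.3],"dr":[0,0,0]},{"dp":[-0.2,0.1,-0.5],"dr":[0,0,0]},{"dp":[-0.4,0.2,-0.6],"dr":[0,0,0]},{"dp":[-0.6,0.2,-0.6],"dr":[0,0,0]},{"dp":[-0.6,0.2,-0.6],"dr":[0,0,0]}]'; python3 -c "
from h import *
bright('top',(290,160,410,270),.074)
a=snapshot('top')[165:255,290:390,::-1];b=snapshot('scene')[185:275,120:230,::-1]
cv2.imwrite('pics/e1.png',np.hstack([cv2.resize(i,(390,400),interpolation=2) for i in(a,b)]))"
```

```text
clock: 53.22
position: [0.5018, -0.4563, 0.0522]
tool_rot: [-1.766, -2.586, 0.022]
contact_force: [1.2, -2.5, -2.0]
finger_gap: 0.0002
gripper_force: 1.7
clock: 54.1
position: [0.6267, -0.6023, 0.2253]
tool_rot: [-1.763, -2.58, 0.019]
contact_force: [-0.5, 0.7, -1.4]
finger_gap: -0.0
gripper_force: 0.0
bright [351 198  21  21 326] [360.752 208.055] [ 0.482 -0.404  0.074]
bright [319 211  21  20 325] [328.84 220.64] [ 0.442 -0.301  0.074]
```

View pics/e1.png

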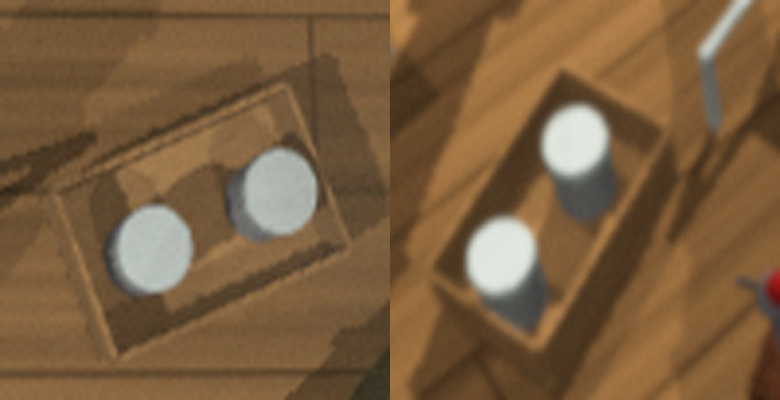

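```bash
python3 -c "
from h import *
im=snapshot('top');m=mask(im,(0,0,0),(179,255,45));n,l,s,c=cv2.connectedComponentsWithStats(m)
for i in range(1,n):
    if 15<s[i,4]<700 and 80<c[i][0]<290: print(s[i],c[i])
for q in((0,-.033,.14),(0,.079,.14),(0,.15,.177),(0,.15,.132)): print(q,proj('top',tub(*q)))
im=snapshot('scene');m=mask(im,(0,0,0),(179,255,45));n,l,s,c=cv2.connectedComponentsWithStats(m)
for i in range(1,n):
    if 15<s[i,4]<700 and 230<c[i][0]<330 and c[i][1]>70: print(s[i],c[i])
for q in((0,-.033,.125),(0,.079,.125),(0,.079,.14),(0,.15,.177),(0,.15,.132)): print(q,proj('scene',tub(*q)))
print(get_state()['contact_force'])
"
```

```text
[220 180   7  16  55] [222.709 187.709]
[182 187   9  23  87] [186.287 197.897]
[ 93 199  76  33 511] [132.133 214.235]
[241 328  16  10  25] [248.48 331.64]
[243 376  20   8  39] [252.949 379.231]
(0, -0.033, 0.14) [222.172 187.666]
(0, 0.079, 0.14) [185.636 198.098]
(0, 0.15, 0.177) [159.741 203.02 ]
(0, 0.15, 0.132) [162.914 205.114]
[288 132  10  13  50] [292.   136.44]
[274 148  16  12  83] [281.169 153.554]
[259 169  12  10  68] [264.338 173.721]
[267 314   7   3  18] [270.222 314.833]
(0, -0.033, 0.125) [264.161 172.193]
(0, 0.079, 0.125) [280.628 152.351]
(0, 0.079, 0.14) [280.86  149.464]
(0, 0.15, 0.177) [291.386 130.408]
(0, 0.15, 0.132) [290.442 139.346]
[ 0.168 -0.141 -0.394]
```

```bash
python3 -c "
from station import *
print(sign_off())"
```

```text
the job is handed in; nothing more can be done
None
```

The job is handed in: both tins I found stand lid up in the carton with its four panels raised, the shuttle is drawn and both doors are shut; I worked in the order asked, though the outer door may have been about 1 mm off its stop while the gate was up.

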